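# Close the washed glass canisters with their own lids

### The job

The four washed glass canisters beside the grinder are dry and ready to be closed. Put on each canister the wooden lid of its own shape and size, so that it lies level and fully seated in the mouth; set the lids down gently rather than dropping them. Do not push the canisters about, and leave the red silicone lid and the grinder brush lying among them where they are.

Things in the scene. Friction and masses are not known exactly. Their poses are not given: they have to be found in the camera images.
- lid_round_large: (mm) Round pale-wood canister lid, the larger of the two: flange 108 in diameter; plug 92 in diameter under the flange, 80 at its foot. Lies on the counter right way up. From its foot: tapered plug 12 high, flat flange 12 thick, then in the middle a round wooden knob 26 in diameter and 28 high (top 52 above the foot), to be held by. Origin: centre of the plug's foot; z up. Loose, 50 to 170 g.
- lid_round_small: (mm) Round pale-wood canister lid, the smaller of the two: flange 74 in diameter; plug 58 in diameter under the flange, 46 at its foot. Lies on the counter right way up. From its foot: tapered plug 12 high, flat flange 12 thick, then in the middle a round wooden knob 26 in diameter and 28 high (top 52 above the foot), to be held by. Origin: centre of the plug's foot; z up. Loose, 50 to 170 g.
- lid_square: (mm) Square pale-wood canister lid: flange 92 x 92; plug 76 x 76 under the flange, 64 x 64 at its foot. Its x and y axes run along its sides (it looks the same every quarter turn). Lies on the counter right way up. From its foot: tapered plug 12 high, flat flange 12 thick, then in the middle a round wooden knob 26 in diameter and 28 high (top 52 above the foot), to be held by. Origin: centre of the plug's foot; z up. Loose, 50 to 170 g.
- lid_oblong: (mm) Oblong pale-wood canister lid: flange 84 (along its x) by 128 (along its y); plug 68 x 112 under the flange, 56 x 100 at its foot. It looks the same after half a turn. Lies on the counter right way up. From its foot: tapered plug 12 high, flat flange 12 thick, then in the middle a round wooden knob 26 in diameter and 28 high (top 52 above the foot), to be held by. Origin: centre of the plug's foot; z up. Loose, 50 to 170 g.
- jar_round_large: (mm) Round glass canister, the larger of the two, open: outside diameter 104, mouth 96; 105 high, walls 4, straight sided. Loose but heavy (0.35 to 0.55 kg). Origin: centre of its underside; z up. With its lid seated, the lid's foot is 93 above this origin.
- jar_round_small: (mm) Round glass canister, the smaller of the two, open: outside diameter 70, mouth 62; 90 high, walls 4, straight sided. Loose but heavy (0.35 to 0.55 kg). Origin: centre of its underside; z up. With its lid seated, the lid's foot is 78 above this origin.
- jar_square: (mm) Square glass canister, open: outside 88 x 88, mouth 80 x 80, x and y axes along its sides; 115 high, walls 4, straight sided. Loose but heavy (0.35 to 0.55 kg). Origin: centre of its underside; z up. With its lid seated, the lid's foot is 103 above this origin.
- jar_oblong: (mm) Oblong glass canister, open: outside 80 (along its x) by 124 (along its y), mouth 72 x 116; 85 high, walls 4, straight sided. Loose but heavy (0.35 to 0.55 kg). Origin: centre of its underside; z up. With its lid seated, the lid's foot is 73 above this origin.
- grinder_brush: (mm) Bystander: thin grinder brush, dark wooden handle and black bristles, 154 long, 22 wide, 18 high, lying between the middle two canisters. Origin: at the counter, 61 behind the bristle end; x along it towards the bristles.
- red_lid: (mm) Bystander: flat red silicone lid without a knob, 72 in diameter, 10 thick, with a small tab, lying among the wooden lids; fits none of the canisters. Origin: centre of its underside.

How it is judged:
By the outcome, as a careful person would: the job done as asked, in the order asked, and still so for the second after the job is handed in, with the robot touching nothing.
It also fails if it takes over 104 s, if anything falls off the work surface, if the arm or the gripper's body presses on something with over 40 N, if the wrist force passes 120 N, or if a joint passes its speed limit or range.

### The arm

A 6-joint arm with a two-finger parallel gripper is mounted at the origin on the work surface. World frame = base frame: x ahead of the robot, y to its left, z up, the work surface at z = 0. Lengths are in m, angles in degrees, forces in N, time in s.
With the tool pointing down it reaches from about 0.35 to 0.875 m from the base axis. Payload 4.2 kg.
Tool frame: the origin (TCP) lies at the centre of the arm's flange, where the gripper is bolted on; the fingertips stand 182 mm ahead of it and the grasp point (between the pads) lies grip_point_offset ahead of it (grip_point_offset is the distance from the TCP to the grasp point, in m); x points along the fingers, y is the direction in which the jaws open and shut, and the axes are right-handed (so a half turn about x gives the same grasp; the last joint's range is limited). The gripper opens to 87 mm and grips with 3 to 60 N. Pads are 19 mm wide; open, the fingers measure 117 mm over their backs; the gripper's body (75 mm by 190 mm) begins 51 mm behind the grasp point.
Start: joints at [89.645, 22.042, 0.453, 0, -68.411, -14.817], TCP at [0.164, 0.603, 0.405] pointing down, gripper open.
Joint ranges: [-179.83, 179.83], [-69.29, 118.12], [-61.27, 80.66], [-181.25, 117.63], [-171.15, -9.14], [-177.46, 177.46]. Speed limits (degrees/s): [159.86, 159.86, 180, 180, 180, 180].

### API

Orientations are given as [roll, pitch, yaw] about the fixed x, y, z axes, in that order (R = Rz(yaw) Ry(pitch) Rx(roll)).
In Python, from station import * gives the robot as it stands.
- The arm moves only by the tool arm_command, never from a script. Its argument "steps" is a list of rows, each an object of numbers: "dx", "dy", "dz": the shift along the tool's x, y, z in units of 15 cm (1.0 is 15 cm); "rx", "ry", "rz": the turn, a rotation vector about the tool's x, y, z in units of pi rad (1.0 is pi rad). A call has 1 to 12 rows; each row shifts and turns the commanded pose from where the row before left it, along the tool's axes as they then stand; what a row does not reach is not made up. A row lasts 1/8 s, in which the tool goes at most 62.5 mm and 10.7 degrees, less where a joint would pass 70% of its speed; a pose out of reach is approached as far as the arm can. A call with a number of a shift or a turn outside -1 to 1 is refused whole. A call with a gripper value outside its range is refused whole. "fingers" is the opening, from 0 (shut) to 1 (fully open), set as the call begins (left out, the last holds). The fingers move at their own pace and stop on an object; the grip force is fixed at half the most. Time passes only in rows, so rows that do not move let the fingers close. It gives the time, the measured TCP pose, the force and the opening at its end, in the units of the state.
- sense(): the state, without advancing time (a new reading comes with each control period).
- get_image(name): name is "side" or "top"; returns the picture (420x560x3 uint8, blue, green, red); there is no depth.
- camera_info(name): a dict with "vfov" (degrees; the focal length in pixels is half the picture's height over the tangent of half this angle, whatever the lens; pixels are square), "cx", "cy" (the principal point, pixels), "R" (3x3) and "t" (3): a world point X has camera coordinates R X + t. Camera axes: x right, y down, z forward; pixel columns grow to the right and rows downward; lengths in m; the calibration is good to about 2 mm. A picture is of the moment at which its call begins. camera_info takes no time and is no camera call.
- job_done(): hands the job in, once; it reports no verdict.
Trained networks look in the newest picture that a camera, given by its name, has taken for a name from the list of things; names that differ only in an ending like _2 or _b are one class to them, and where a whole thing is asked for, a point or a joint stands for the part that bears it (a point fixed in the world has none). Each returns a list of dicts, best first, with "score" (0 to 1); they miss things now and then, are a little off and sometimes report something else, mostly with a low value. They report only what shows in the picture. A call takes as long as a camera call.
- cut_out(camera, query): "region" (420x560 bool, what is visible of it) and "box" ([centre column, centre row, width, height] in pixels, round what is visible of it).
The state is a dict: "t": time; "qpos": joint angles; "dq": joint speeds; "joint_efforts": joint torques, N m; "eef_pos": TCP position; "tcp_rot": TCP orientation; "wrist_force": force on the tool from outside, world axes, zero at the start; "wrist_torque": the same for the moment, N m; "gripper_width": finger opening in m.
Only numpy, scipy, OpenCV 4.12 (cv2) and the standard library are available. Lean on these libraries where they do the work, as an engineer would, in place of code of your own. Each camera call takes 0.05 s, during which the arm holds its last target.

## Working session

There is one attempt and no reset: what is moved stays moved. The work goes in short steps, Python scripts to look and compute and a tool call to move; the robot and the scene stay as the last step left them, time stands still between calls to the robot, and variables do not carry over. Pictures are saved under pics/ and viewed, and the job is handed in when it is done.

Besides the shell and the picture viewer there is one more tool, called after ">>>" as name([rows], argument=value, ...), one row to a line, values as JSON. arm_command: Moves the arm, as the interface text tells. Shifts and turns lie within -1 to 1; 1 stands for 15 cm of shift or pi rad of turn. Its arguments: {"type":"object","properties":{"steps":{"type":"array","items":{"type":"object","properties":{"dx":{"type":"number"},"dy":{"type":"number"},"dz":{"type":"number"},"rx":{"type":"number"},"ry":{"type":"number"},"rz":{"type":"number"}}}},"fingers":{"type":"number"}},"required":["steps"]}

```bash
ls; mkdir -p pics
cat > t0.py <<'E'
from station import *
import station, cv2, numpy as np
s=sense()
for k in s: print(k,np.round(s[k],4))
print([n for n in dir(station) if not n.startswith('_')])
try: print(grip_point_offset)
except Exception as e: print(e)
for c in ("side","top"):
    im=get_image(c); cv2.imwrite(f"pics/{c}0.png",im)
    print(c,camera_info(c))
E
python3 t0.py
```

```text
pics
t 0.0
qpos [ 8.96444e+01  2.20902e+01  3.79900e-01 -2.97000e-02 -6.84109e+01
 -1.48171e+01]
dq [-0.1025 -0.0677  0.0118 -0.0285  0.0975  0.0552]
joint_efforts [ 4.00000e-04 -3.90659e+01  1.87403e+01  4.21980e+00  1.10000e-02
 -2.00000e-04]
eef_pos [0.1635 0.603  0.4037]
tcp_rot [  91.9855   89.8758 -103.1981]
wrist_force [-0.0187  0.5064  0.641 ]
wrist_torque [ 0.0038 -0.0391  0.0626]
gripper_width 0.0871
['MotionError', 'camera_info', 'cut_out', 'get_image', 'grip_point_offset', 'job_done', 'sense']
0.1635
side {'vfov': 46.78420158665132, 'cx': 280.9387106846327, 'cy': 214.71367008265247, 'R': array([[ 0.85864389, -0.51221542,  0.01913171],
       [-0.32393791, -0.57119753, -0.75418672],
       [ 0.39723406,  0.64138034, -0.65638126]]), 't': array([-0.44916672,  0.21949186,  0.86405462])}
top {'vfov': 46.16323030695425, 'cx': 278.34425859063515, 'cy': 211.49063081423577, 'R': array([[ 0.01749397, -0.99982636, -0.00642025],
       [-0.98922517, -0.01637428, -0.14548348],
       [ 0.14535309,  0.00889616, -0.98933985]]), 't': array([-0.01275112,  0.52501075,  1.06669457])}
```

View pics/top0.png

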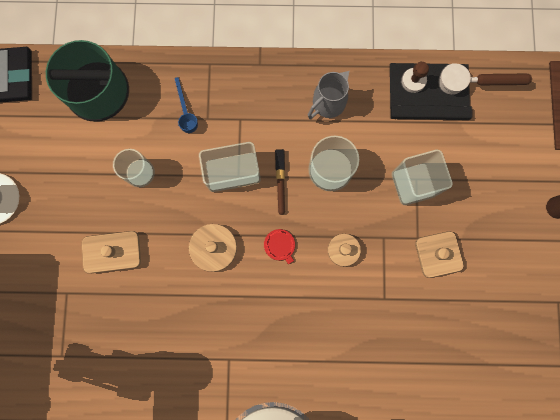

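View pics/side0.png

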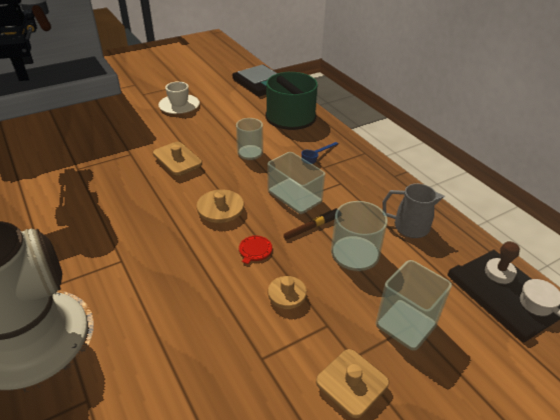

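```bash
cat > h.py <<'E'
import cv2, numpy as np
from scipy.optimize import minimize
def cam(i):
    f=210/np.tan(np.radians(i['vfov'])/2); return f,i
def proj(P,i):
    f=210/np.tan(np.radians(i['vfov'])/2)
    C=np.asarray(P)@np.array(i['R']).T+np.array(i['t'])
    return np.c_[f*C[:,0]/C[:,2]+i['cx'], f*C[:,1]/C[:,2]+i['cy']]
def circ(d,z): 
    a=np.linspace(0,2*np.pi,40,endpoint=False); return np.c_[d/2*np.cos(a),d/2*np.sin(a),0*a+z]
def rect(a,b,z,r=0): 
    if r==0: return np.array([[sx*a/2,sy*b/2,z] for sx,sy in((1,1),(-1,1),(-1,-1),(1,-1))])
    t=np.linspace(0,np.pi/2,6);o=[]
    for k,(sx,sy) in enumerate(((1,1),(-1,1),(-1,-1),(1,-1))):
        for u in t: o.append([sx*(a/2-r)+r*np.cos(u+k*np.pi/2), sy*(b/2-r)+r*np.sin(u+k*np.pi/2), z])
    return np.array(o)
v=np.vstack
knob=v([circ(.026,.024),circ(.026,.052)])
M={'lid_round_large':[v([circ(.108,.012),circ(.108,.024)]),v([circ(.08,0),circ(.092,.012)]),knob],
'lid_round_small':[v([circ(.074,.012),circ(.074,.024)]),v([circ(.046,0),circ(.058,.012)]),knob],
'lid_square':[v([rect(.092,.092,.012,.008),rect(.092,.092,.024,.008)]),v([rect(.064,.064,0),rect(.076,.076,.012)]),knob],
'lid_oblong':[v([rect(.084,.128,.012,.008),rect(.084,.128,.024,.008)]),v([rect(.056,.1,0),rect(.068,.112,.012)]),knob],
'jar_round_large':[v([circ(.104,0),circ(.104,.105)])],
'jar_round_small':[v([circ(.07,0),circ(.07,.09)])],
'jar_square':[v([rect(.088,.088,0,.008),rect(.088,.088,.115,.008)])],
'jar_oblong':[v([rect(.08,.124,0,.008),rect(.08,.124,.085,.008)])],
'grinder_brush':[v([rect(.154,.018,0),rect(.154,.018,.018)])+[-.016,0,0]],
'red_lid':[v([circ(.072,0),circ(.072,.01)])]}
S=4
def mask(name,p,i,z=0.):
    x,y,a=p; c,s=np.cos(a),np.sin(a); R=np.array([[c,-s,0],[s,c,0],[0,0,1]])
    m=np.zeros((420*S,560*S),np.uint8)
    for h in M[name]:
        q=proj(h@R.T+[x,y,z],i); hu=cv2.convexHull(((q+.5)*S-.5).astype(np.float32))
        cv2.fillConvexPoly(m,np.round(hu).astype(np.int32),1)
    return cv2.resize(m.astype(np.float32),(560,420),interpolation=cv2.INTER_AREA)
def ray(uv,i,z):
    f=210/np.tan(np.radians(i['vfov'])/2); R=np.array(i['R']);t=np.array(i['t'])
    d=R.T@np.array([(uv[0]-i['cx'])/f,(uv[1]-i['cy'])/f,1]); C=-R.T@t
    return C+d*(z-C[2])/d[2]
def fit(name,regs,infos,p0s,z=0.):
    def cost(p): 
        return sum(np.abs(mask(name,(p[0],p[1],p[2]/10),i,z)-r).sum()/max(r.sum(),1) for r,i in zip(regs,infos))
    best=None
    for p0 in p0s:
        p0=np.array([p0[0],p0[1],p0[2]*10])
        sim=np.array([p0,p0+[.01,0,0],p0+[0,.01,0],p0+[0,0,2.]])
        r=minimize(cost,p0,method='Nelder-Mead',options=dict(initial_simplex=sim,xatol=2e-4,fatol=1e-4,maxiter=120))
        if best is None or r.fun<best.fun: best=r
    return np.array([best.x[0],best.x[1],best.x[2]/10]),best.fun
E
cat > m.py <<'E'
from station import *
from h import *
import pickle
I={c:camera_info(c) for c in('side','top')}
out={};ims={c:get_image(c) for c in I}
vis={c:ims[c].copy() for c in I}
for n in M:
    regs={}
    for c in I:
        r=cut_out(c,n)
        print(n,c,[(round(x['score'],2),np.round(x['box']).tolist()) for x in r[:3]])
        if r: regs[c]=r[0]['region']
    out[n]=regs
pickle.dump((I,ims,out),open('m.pkl','wb'))
E
python3 m.py
```

```text
lid_round_large side [(0.92, [220.0, 207.0, 48.0, 34.0])]
lid_round_large top [(0.75, [133.0, 168.0, 42.0, 42.0]), (0.72, [215.0, 246.0, 49.0, 49.0]), (0.16, [232.0, 167.0, 60.0, 51.0])]
lid_round_small side [(0.69, [286.0, 293.0, 34.0, 35.0])]
lid_round_small top [(0.89, [346.0, 249.0, 35.0, 32.0])]
lid_square side [(0.71, [352.0, 383.0, 75.0, 67.0])]
lid_square top [(0.96, [441.0, 255.0, 47.0, 43.0])]
lid_oblong side [(0.75, [177.0, 159.0, 53.0, 35.0])]
lid_oblong top [(0.91, [113.0, 253.0, 54.0, 39.0])]
jar_round_large side [(0.93, [360.0, 236.0, 54.0, 71.0])]
jar_round_large top [(0.8, [333.0, 163.0, 50.0, 56.0])]
jar_round_small side [(0.91, [248.0, 140.0, 24.0, 42.0])]
jar_round_small top [(0.74, [134.0, 168.0, 42.0, 39.0]), (0.44, [344.0, 251.0, 34.0, 33.0]), (0.23, [114.0, 252.0, 54.0, 40.0])]
jar_square side [(0.57, [414.0, 305.0, 78.0, 91.0])]
jar_square top [(0.71, [423.0, 177.0, 61.0, 54.0])]
jar_oblong side [(0.78, [297.0, 182.0, 61.0, 66.0])]
jar_oblong top [(0.94, [231.0, 168.0, 63.0, 53.0])]
grinder_brush side [(0.83, [308.0, 224.0, 54.0, 27.0])]
grinder_brush top [(0.84, [280.0, 183.0, 9.0, 68.0]), (0.45, [333.0, 164.0, 51.0, 57.0])]
red_lid side [(0.55, [256.0, 249.0, 36.0, 25.0])]
red_lid top [(0.65, [280.0, 246.0, 31.0, 34.0])]
```

```bash
cat > f.py <<'E'
from h import *
import pickle
I,ims,out=pickle.load(open('m.pkl','rb'))
P={}
vis={c:cv2.resize(ims[c],None,fx=4,fy=4,interpolation=cv2.INTER_CUBIC) for c in I}
for n in M:
    cs=[c for c in I if not(n=='lid_round_large' and c=='top')]
    regs=[out[n][c].astype(np.float32) for c in cs]; inf=[I[c] for c in cs]
    yx=np.argwhere(regs[-1]>0).mean(0); z=.04 if 'jar' in n else .015
    x0=ray(yx[::-1],inf[-1],z)
    angs=[0] if 'round' in n or n=='red_lid' else ([0.1,.5,-.5] if 'square' in n else [0.2,1.4,1.8,-.2])
    p,cst=fit(n,regs,inf,[(x0[0],x0[1],a) for a in angs])
    P[n]=p
    single=[np.round(fit(n,[r],[i],[p])[0]*[1000,1000,57.3],1).tolist() for r,i in zip(regs,inf)]
    print(n,np.round(p*[1000,1000,57.3],1),round(cst,3),single)
    for c in I:
        m=cv2.resize(mask(n,p,I[c]),None,fx=4,fy=4)
        k,_=cv2.findContours((m>.5).astype(np.uint8),cv2.RETR_EXTERNAL,cv2.CHAIN_APPROX_NONE)
        cv2.drawContours(vis[c],k,-1,(0,0,255),1)
pickle.dump(P,open('p.pkl','wb'))
t=vis['top'];cv2.imwrite('pics/t1.png',t[520:1120,280:1080]);cv2.imwrite('pics/t2.png',t[520:1120,1060:1860])
s=vis['side'];cv2.imwrite('pics/s1.png',s[400:1000,560:1360]);cv2.imwrite('pics/s2.png',s[1000:1600,1040:1840])
E
python3 f.py
```

```text
lid_round_large [445.1 146.9   1.4] 0.032 [[445.1, 146.9, 1.4]]
lid_round_small [ 444.7 -151.9    5.2] 0.156 [[445.9, -150.0, 8.4], [444.4, -153.0, 12.8]]
lid_square [ 438.5 -365.8   14.2] 0.122 [[438.9, -364.6, 14.9], [437.5, -367.2, 15.0]]
lid_oblong [430.9 375.3   8.3] 0.163 [[430.7, 378.1, 7.4], [429.8, 373.5, 7.7]]
jar_round_large [ 632.2 -121.9    8.5] 0.11 [[635.1, -119.3, 1.6], [632.0, -123.1, 10.5]]
jar_round_small [618.4 325.    6.6] 0.135 [[619.4, 327.8, 5.9], [617.8, 323.3, 6.0]]
jar_square [ 602.5 -316.1   18.2] 0.096 [[604.2, -314.6, 17.7], [602.2, -317.8, 18.7]]
jar_oblong [624.7 106.9  11.4] 0.098 [[626.4, 112.0, 12.1], [624.0, 105.9, 11.6]]
grinder_brush [615.1  -5.6   4. ] 0.914 [[620.8, -3.1, 6.8], [616.7, -6.2, 2.5]]
red_lid [453.7  -6.6   1.2] 0.187 [[454.5, -5.0, 2.8], [453.5, -7.4, 6.7]]
```

View pics/t1.png

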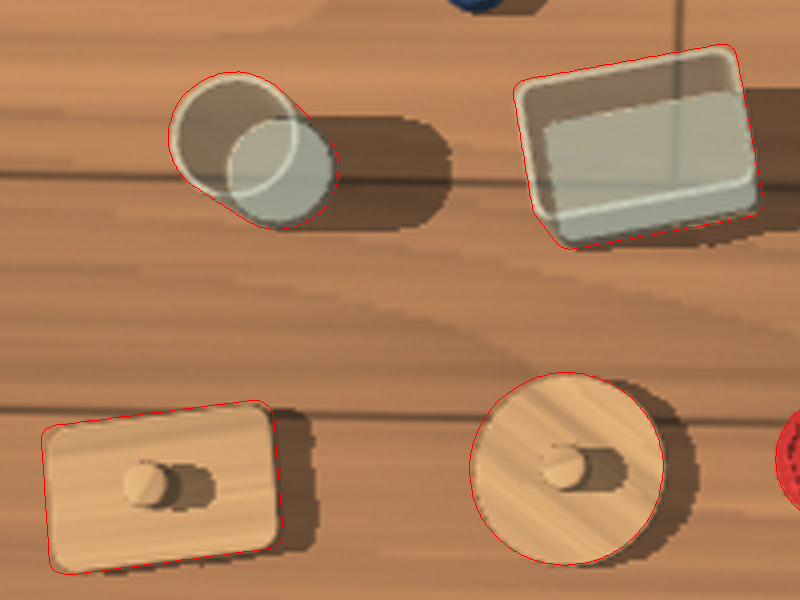

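View pics/t2.png

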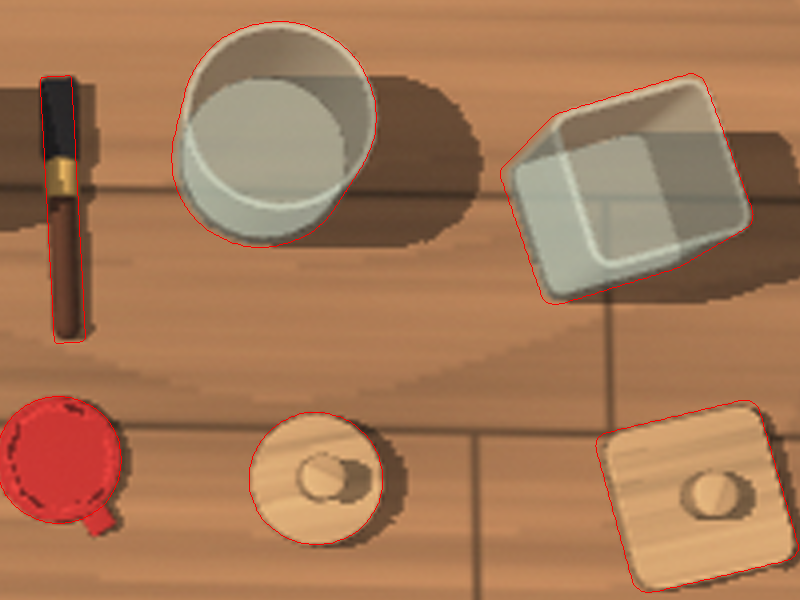

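View pics/s1.png

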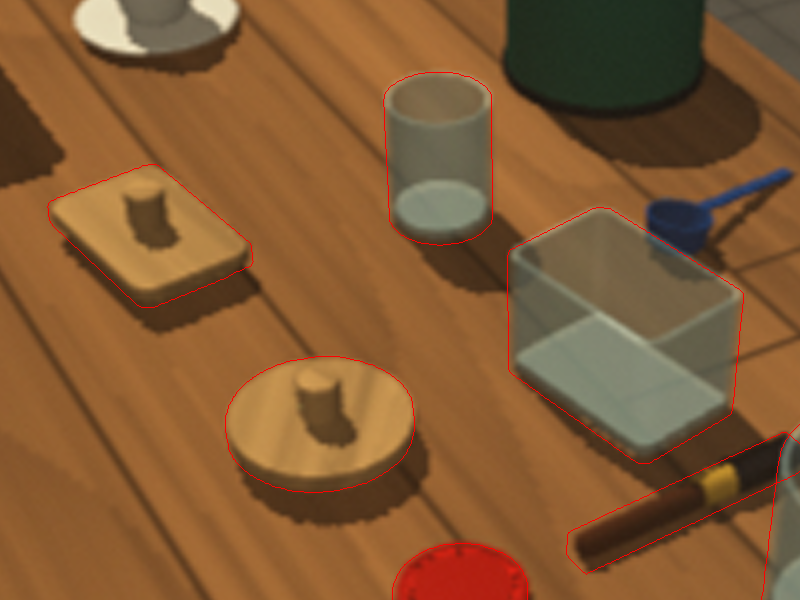

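View pics/s2.png

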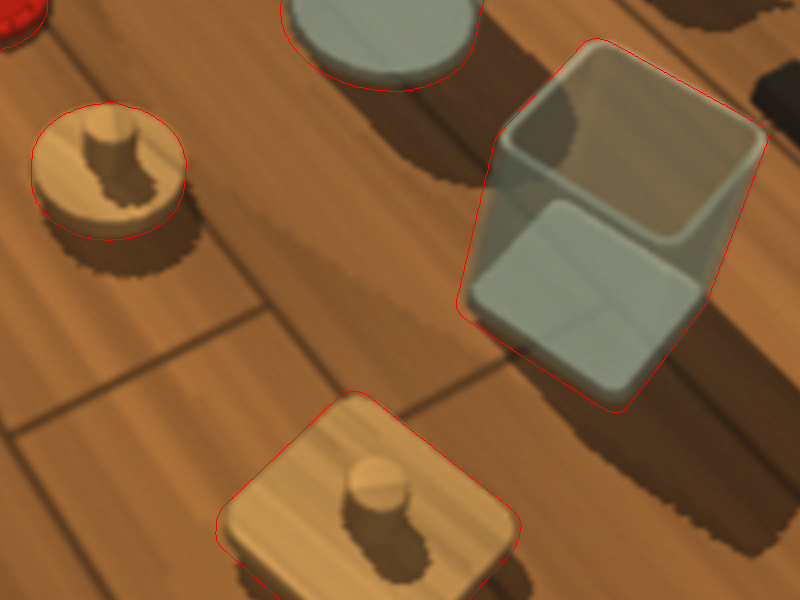

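```bash
cat > g.py <<'E'
from station import *
import numpy as np, sys
from scipy.spatial.transform import Rotation as Ro
def Rt(s): return Ro.from_euler('xyz',s['tcp_rot'],degrees=True).as_matrix()
def yaw(R): return np.degrees(np.arctan2(R[1,1],R[0,1]))
def go(x,y,zg,yaw_t=None):
    "target grasp point -> tool displacement units from the present measured pose, turn about tool x in deg"
    s=sense();R=Rt(s);d=R.T@(np.array([x,y,zg+grip_point_offset])-s['eef_pos'])
    # ideal down tool
    dt=0
    if yaw_t is not None:
        dt=-( (yaw_t-yaw(R)+90)%180-90 )
    print('t',s['t'],'grasp',np.round(s['eef_pos']+R[:,0]*grip_point_offset,4),'yaw',round(yaw(R),2),'tilt',np.round(R[:,0],4),'w',round(s['gripper_width'],4),'F',np.round(s['wrist_force'],1),'j6',round(s['qpos'][5],1))
    print('shift units',np.round(d/.15,3),'turn rx deg',round(dt,2),'units',round(dt/180,4))
if __name__=='__main__': go(*map(float,sys.argv[1:]))
E
python3 g.py .431 .3753 .2 98; python3 -c "
from g import *
print(Rt(sense()).round(3))"
```

```text
t 1.2 grasp [0.1635 0.6032 0.2413] yaw -105.17 tilt [ 0.  0. -1.] w 0.0872 F [0.  1.  0.1] j6 -14.8
shift units [ 0.275  1.    -2.119] turn rx deg -23.17 units -0.1287
[[ 0.    -0.262 -0.965]
 [ 0.    -0.965  0.262]
 [-1.    -0.    -0.   ]]
```

>>> arm_command([
  {"rx": -0.0421},
  {"rx": -0.0421},
  {"dy": 0.19,"dz": -0.223},
  {"dy": 0.19,"dz": -0.223},
  {"dy": 0.19,"dz": -0.223},
  {"dy": 0.19,"dz": -0.223},
  {"dy": 0.19,"dz": -0.223},
  {"dy": 0.19,"dz": -0.223},
  {"dy": 0.19,"dz": -0.223},
  {"dy": 0.19,"dz": -0.223},
  {"dx": 0.37},
  {"dx": 0.37},
], fingers=1)

```text
$.steps[0]: bad value
```

```bash
python3 g.py .431 .3753 .045 -90
```

```text
t 1.2 grasp [0.1635 0.6032 0.2413] yaw -105.17 tilt [ 0.  0. -1.] w 0.0872 F [0.  1.  0.1] j6 -14.8
shift units [ 1.308  1.    -2.119] turn rx deg -15.17 units -0.0843
```

>>> arm_command([
  {"dx": 0,"dy": 0,"dz": 0,"rx": -0.0421,"ry": 0,"rz": 0},
  {"dx": 0,"dy": 0,"dz": 0,"rx": -0.0421,"ry": 0,"rz": 0},
  {"dx": 0,"dy": 0.19,"dz": -0.223,"rx": 0,"ry": 0,"rz": 0},
  {"dx": 0,"dy": 0.19,"dz": -0.223,"rx": 0,"ry": 0,"rz": 0},
  {"dx": 0,"dy": 0.19,"dz": -0.223,"rx": 0,"ry": 0,"rz": 0},
  {"dx": 0,"dy": 0.19,"dz": -0.223,"rx": 0,"ry": 0,"rz": 0},
  {"dx": 0,"dy": 0.19,"dz": -0.223,"rx": 0,"ry": 0,"rz": 0},
  {"dx": 0,"dy": 0.19,"dz": -0.223,"rx": 0,"ry": 0,"rz": 0},
  {"dx": 0,"dy": 0.19,"dz": -0.223,"rx": 0,"ry": 0,"rz": 0},
  {"dx": 0,"dy": 0.19,"dz": -0.223,"rx": 0,"ry": 0,"rz": 0},
  {"dx": 0.37,"dy": 0,"dz": 0,"rx": 0,"ry": 0,"rz": 0},
  {"dx": 0.37,"dy": 0,"dz": 0,"rx": 0,"ry": 0,"rz": 0},
], fingers=1)

```text
t: 2.7
eef_pos: [0.4317, 0.3745, 0.2933]
tcp_rot: [-121.6, 89.8, 58.2]
wrist_force: [0.8, 1.2, -1.2]
gripper_width: 0.0869
```

```bash
python3 g.py .431 .3753 .045 -90
```

```text
t 2.7 grasp [0.4319 0.3749 0.1298] yaw -90.11 tilt [ 0.0016  0.0026 -1.    ] w 0.0869 F [ 0.8  1.2 -1.2] j6 32.7
shift units [ 0.566 -0.004  0.005] turn rx deg -0.11 units -0.0006
```

>>> arm_command([
  {"dx": 0.25,"dy": 0,"dz": 0,"rx": 0,"ry": 0,"rz": 0},
  {"dx": 0.2,"dy": 0,"dz": 0,"rx": 0,"ry": 0,"rz": 0},
  {"dx": 0.115,"dy": 0,"dz": 0,"rx": 0,"ry": 0,"rz": 0},
  {"dx": 0,"dy": 0,"dz": 0,"rx": 0,"ry": 0,"rz": 0},
], fingers=1)

```text
t: 3.2
eef_pos: [0.4312, 0.3753, 0.2083]
tcp_rot: [67.3, 89.9, -112.7]
wrist_force: [0.3, -0.2, -0.1]
gripper_width: 0.0868
```

```bash
python3 g.py .431 .3753 .045 -90; python3 -c "
from station import *
import cv2
cv2.imwrite('pics/side2.png',get_image('side'))"
```

```text
t 3.2 grasp [0.4311 0.3751 0.0448] yaw -90.0 tilt [-4.0e-04 -1.1e-03 -1.0e+00] w 0.0868 F [ 0.3 -0.2 -0.1] j6 32.7
shift units [-0.001 -0.     0.001] turn rx deg -0.0 units -0.0
```

View pics/side2.png

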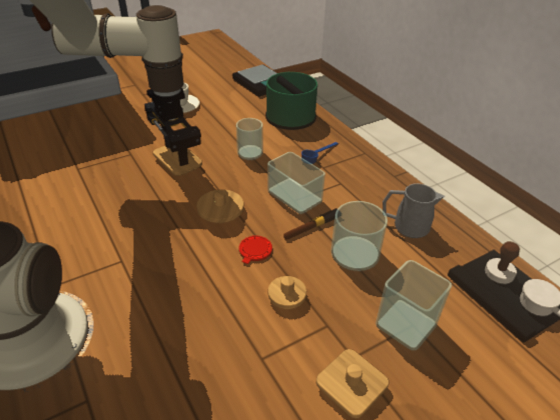

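The side picture shows the gripper over the oblong lid near (180,155), fingers astride the knob. Close.

>>> arm_command([
  {"dx": 0,"dy": 0,"dz": 0,"rx": 0,"ry": 0,"rz": 0},
  {"dx": 0,"dy": 0,"dz": 0,"rx": 0,"ry": 0,"rz": 0},
  {"dx": 0,"dy": 0,"dz": 0,"rx": 0,"ry": 0,"rz": 0},
  {"dx": 0,"dy": 0,"dz": 0,"rx": 0,"ry": 0,"rz": 0},
  {"dx": 0,"dy": 0,"dz": 0,"rx": 0,"ry": 0,"rz": 0},
  {"dx": 0,"dy": 0,"dz": 0,"rx": 0,"ry": 0,"rz": 0},
], fingers=0)

```text
t: 4.0
eef_pos: [0.4311, 0.3751, 0.209]
tcp_rot: [-122.1, 90.0, 57.9]
wrist_force: [-0.3, -0.5, -0.3]
gripper_width: 0.035
```

>>> arm_command([
  {"dx": 0,"dy": 0,"dz": 0,"rx": 0,"ry": 0,"rz": 0},
  {"dx": 0,"dy": 0,"dz": 0,"rx": 0,"ry": 0,"rz": 0},
  {"dx": 0,"dy": 0,"dz": 0,"rx": 0,"ry": 0,"rz": 0},
  {"dx": -0.05,"dy": 0,"dz": 0,"rx": 0,"ry": 0,"rz": 0},
  {"dx": -0.25,"dy": 0,"dz": 0,"rx": 0,"ry": 0,"rz": 0},
  {"dx": -0.35,"dy": 0,"dz": 0,"rx": 0,"ry": 0,"rz": 0},
  {"dx": -0.35,"dy": 0,"dz": 0,"rx": 0,"ry": 0,"rz": 0},
], fingers=0)

```text
t: 4.88
eef_pos: [0.4309, 0.3749, 0.3607]
tcp_rot: [34.7, 90.0, -145.3]
wrist_force: [1.0, 1.4, -1.4]
gripper_width: 0.0255
```

>>> arm_command([
  {"dx": 0,"dy": 0.223,"dz": -0.162,"rx": 0,"ry": 0,"rz": 0},
  {"dx": 0,"dy": 0.223,"dz": -0.162,"rx": 0,"ry": 0,"rz": 0},
  {"dx": 0,"dy": 0.223,"dz": -0.162,"rx": 0,"ry": 0,"rz": 0},
  {"dx": 0,"dy": 0.223,"dz": -0.162,"rx": 0,"ry": 0,"rz": 0},
  {"dx": 0,"dy": 0.223,"dz": -0.162,"rx": 0,"ry": 0,"rz": 0},
  {"dx": 0,"dy": 0.223,"dz": -0.162,"rx": 0,"ry": 0,"rz": 0},
  {"dx": 0,"dy": 0.223,"dz": -0.162,"rx": 0,"ry": 0,"rz": 0},
  {"dx": 0,"dy": 0.223,"dz": -0.162,"rx": 0,"ry": 0,"rz": 0},
  {"dx": 0,"dy": 0,"dz": 0,"rx": -0.017,"ry": 0,"rz": 0},
  {"dx": 0.2,"dy": 0,"dz": 0,"rx": 0,"ry": 0,"rz": 0},
  {"dx": 0,"dy": 0,"dz": 0,"rx": 0,"ry": 0,"rz": 0},
], fingers=0)

```text
t: 6.25
eef_pos: [0.6245, 0.107, 0.3265]
tcp_rot: [12.2, 89.6, -164.8]
wrist_force: [0.2, 0.1, -2.1]
gripper_width: 0.0251
```

```bash
cat > chk.py <<'E'
# chk.py lid footz : fit of the held lid in both cameras, overlay
from station import *
from h import *
import g,sys,pickle
n=sys.argv[1]; z=float(sys.argv[2]); tag=sys.argv[3]
P=pickle.load(open('p.pkl','rb')); j=n.replace('lid','jar')
s=sense();R=g.Rt(s);gp=s['eef_pos']+R[:,0]*grip_point_offset
print('grasp',gp.round(4),'yaw',g.yaw(R).round(2),'t',s['t'])
for c in('side','top'):
    I=camera_info(c); im=get_image(c); r=cut_out(c,n); V=cv2.resize(im,None,fx=4,fy=4,interpolation=cv2.INTER_CUBIC)
    for q in r[:3]:
        print(c,round(q['score'],2),np.round(q['box']))
    def dr(nn,p,z,col):
        m=cv2.resize(mask(nn,p,I,z),None,fx=4,fy=4)
        k,_=cv2.findContours((m>.5).astype(np.uint8),cv2.RETR_EXTERNAL,cv2.CHAIN_APPROX_NONE); cv2.drawContours(V,k,-1,col,1)
    dr(n,(gp[0],gp[1],P[j][2]),z,(255,0,0)); dr(j,P[j],0,(0,0,255))
    u=proj([[gp[0],gp[1],z]],I)[0]*4
    x0=int(np.clip(u[0]-350,0,2240-700));y0=int(np.clip(u[1]-250,0,1680-500))
    cv2.imwrite(f'pics/{tag}_{c}.png',V[y0:y0+500,x0:x0+700])
E
python3 g.py .6247 .1069 .165 -86.9; python3 chk.py lid_oblong 0.12 o1
```

```text
t 6.25 grasp [0.6235 0.1068 0.163 ] yaw -87.01 tilt [-0.0061 -0.0017 -1.    ] w 0.0251 F [ 0.2  0.1 -2.1] j6 68.7
shift units [-0.013  0.001 -0.001] turn rx deg -0.11 units -0.0006
grasp [0.6235 0.1068 0.163 ] yaw -87.01 t 6.25
side 0.71 [298. 152.  65.  40.]
top 0.58 [228. 156.  57.  45.]
```

View pics/o1_side.png

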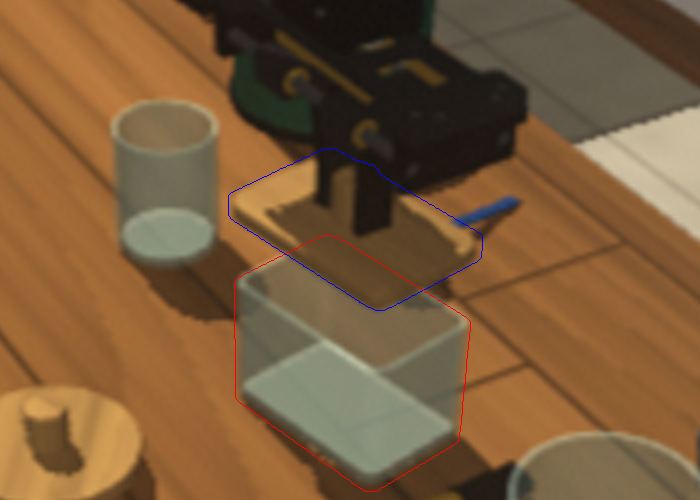

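View pics/o1_top.png

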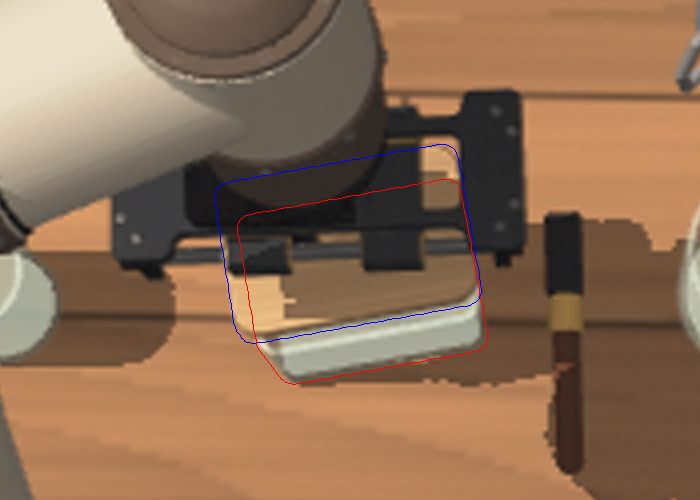

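>>> arm_command([
  {"dx": 0.1,"dy": 0,"dz": 0,"rx": 0,"ry": 0,"rz": 0},
  {"dx": 0.08,"dy": 0,"dz": 0,"rx": 0,"ry": 0,"rz": 0},
  {"dx": 0.05,"dy": 0,"dz": 0,"rx": 0,"ry": 0,"rz": 0},
  {"dx": 0.02,"dy": 0,"dz": 0,"rx": 0,"ry": 0,"rz": 0},
  {"dx": 0.02,"dy": 0,"dz": 0,"rx": 0,"ry": 0,"rz": 0},
  {"dx": 0,"dy": 0,"dz": 0,"rx": 0,"ry": 0,"rz": 0},
], fingers=0)

```text
t: 7.2
eef_pos: [0.6254, 0.1075, 0.2885]
tcp_rot: [106.6, 90.0, -70.4]
wrist_force: [0.4, 0.3, -1.1]
gripper_width: 0.0251
```

```bash
python3 g.py .6247 .1069 .118 -86.9; python3 -c "
from station import *
import cv2
cv2.imwrite('pics/o2.png',cv2.resize(get_image('side')[80:260,180:420],None,fx=3,fy=3,interpolation=2))"
```

```text
t 7.2 grasp [0.6254 0.1075 0.125 ] yaw -86.95 tilt [ 0. -0. -1.] w 0.0251 F [ 0.4  0.3 -1.1] j6 68.7
shift units [0.047 0.004 0.005] turn rx deg -0.05 units -0.0003
```

View pics/o2.png

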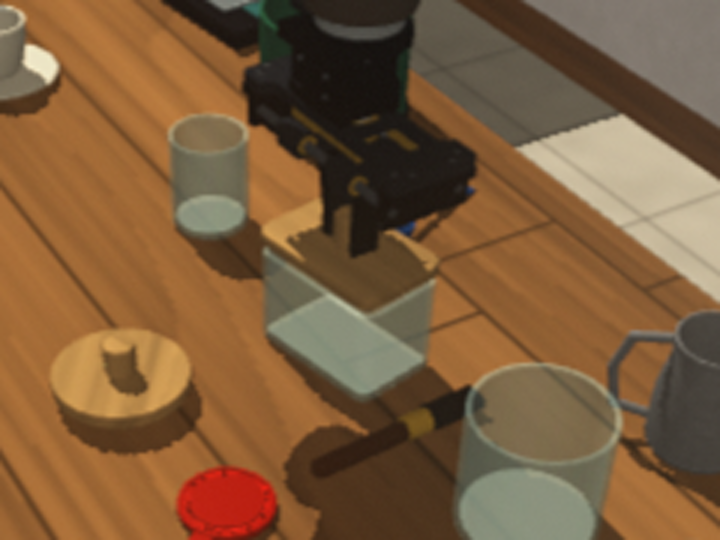

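>>> arm_command([
  {"dx": 0.02,"dy": 0,"dz": 0,"rx": 0,"ry": 0,"rz": 0},
  {"dx": 0.015,"dy": 0,"dz": 0,"rx": 0,"ry": 0,"rz": 0},
  {"dx": 0,"dy": 0,"dz": 0,"rx": 0,"ry": 0,"rz": 0},
], fingers=0)

```text
t: 7.62
eef_pos: [0.6253, 0.1074, 0.283]
tcp_rot: [15.4, 90.0, -161.6]
wrist_force: [0.6, -0.0, -1.0]
gripper_width: 0.025
```

>>> arm_command([
  {"dx": 0.01,"dy": 0,"dz": 0,"rx": 0,"ry": 0,"rz": 0},
  {"dx": 0,"dy": 0,"dz": 0,"rx": 0,"ry": 0,"rz": 0},
], fingers=0)

```text
t: 7.88
eef_pos: [0.6255, 0.1075, 0.282]
tcp_rot: [177.4, 90.0, 0.5]
wrist_force: [0.3, -0.1, -0.3]
gripper_width: 0.0252
```

>>> arm_command([
  {"dx": 0.006,"dy": 0,"dz": 0,"rx": 0,"ry": 0,"rz": 0},
  {"dx": 0,"dy": 0,"dz": 0,"rx": 0,"ry": 0,"rz": 0},
], fingers=0)

```text
t: 8.12
eef_pos: [0.6255, 0.1075, 0.282]
tcp_rot: [177.2, 89.9, 0.3]
wrist_force: [-2.1, 0.3, 4.8]
gripper_width: 0.0252
```

>>> arm_command([
  {"dx": 0,"dy": 0,"dz": 0,"rx": 0,"ry": 0,"rz": 0},
  {"dx": 0,"dy": 0,"dz": 0,"rx": 0,"ry": 0,"rz": 0},
  {"dx": 0,"dy": 0,"dz": 0,"rx": 0,"ry": 0,"rz": 0},
  {"dx": 0,"dy": 0,"dz": 0,"rx": 0,"ry": 0,"rz": 0},
  {"dx": -0.1,"dy": 0,"dz": 0,"rx": 0,"ry": 0,"rz": 0},
  {"dx": -0.25,"dy": 0,"dz": 0,"rx": 0,"ry": 0,"rz": 0},
  {"dx": 0,"dy": 0,"dz": 0.3,"rx": 0,"ry": 0,"rz": 0},
  {"dx": 0,"dy": 0,"dz": 0.3,"rx": 0,"ry": 0,"rz": 0},
  {"dx": 0,"dy": 0,"dz": 0.3,"rx": 0,"ry": 0,"rz": 0},
  {"dx": 0,"dy": 0,"dz": 0.3,"rx": 0.017,"ry": 0,"rz": 0},
  {"dx": 0,"dy": 0,"dz": 0,"rx": 0,"ry": 0,"rz": 0},
], fingers=0.8)

```text
t: 9.5
eef_pos: [0.4432, 0.0972, 0.3346]
tcp_rot: [-128.7, 89.9, 51.3]
wrist_force: [1.3, 0.4, 1.0]
gripper_width: 0.0695
```

```bash
python3 g.py .4451 .1469 .045 -90; python3 -c "
from station import *
import cv2
cv2.imwrite('pics/o3.png',cv2.resize(get_image('side')[80:260,180:420],None,fx=3,fy=3,interpolation=2))
cv2.imwrite('pics/o3t.png',cv2.resize(get_image('top')[100:300,100:360],None,fx=3,fy=3,interpolation=2))"
```

```text
t 9.5 grasp [0.4433 0.0974 0.1711] yaw -89.94 tilt [ 6.e-04  8.e-04 -1.e+00] w 0.0695 F [1.3 0.4 1. ] j6 57.1
shift units [ 0.841 -0.33  -0.013] turn rx deg 0.06 units 0.0004
```

View pics/o3.png

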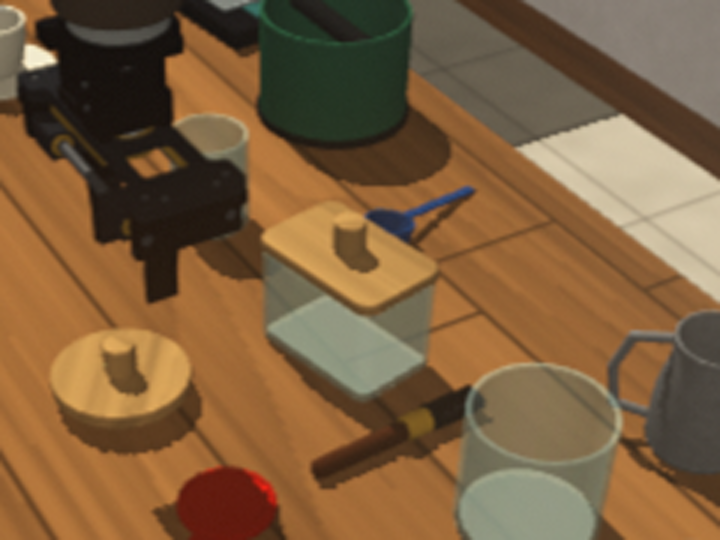

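View pics/o3t.png

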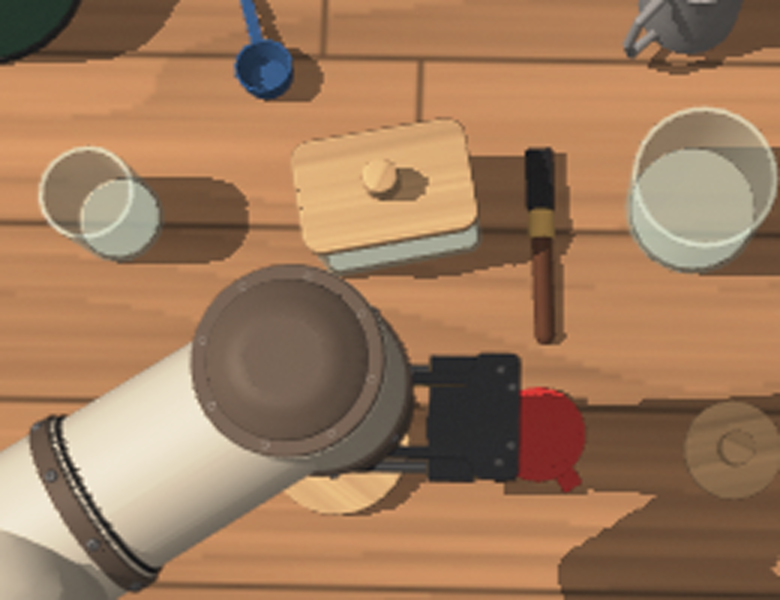

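>>> arm_command([
  {"dx": 0,"dy": -0.16,"dz": -0.006,"rx": 0,"ry": 0,"rz": 0},
  {"dx": 0,"dy": -0.162,"dz": -0.006,"rx": 0,"ry": 0,"rz": 0},
  {"dx": 0.3,"dy": 0,"dz": 0,"rx": 0,"ry": 0,"rz": 0},
  {"dx": 0.25,"dy": 0,"dz": 0,"rx": 0,"ry": 0,"rz": 0},
  {"dx": 0.19,"dy": 0,"dz": 0,"rx": 0,"ry": 0,"rz": 0},
  {"dx": 0.1,"dy": 0,"dz": 0,"rx": 0,"ry": 0,"rz": 0},
  {"dx": 0,"dy": 0,"dz": 0,"rx": 0,"ry": 0,"rz": 0},
], fingers=0.8)

```text
t: 10.48
eef_pos: [0.4492, 0.1471, 0.2072]
tcp_rot: [-177.3, 89.9, 2.7]
wrist_force: [-0.0, 0.3, -0.1]
gripper_width: 0.0694
```

```bash
python3 g.py .4451 .1460 .045 -90; python3 -c "
from station import *
import cv2
cv2.imwrite('pics/l1.png',cv2.resize(get_image('side')[100:260,150:390],None,fx=3,fy=3,interpolation=2))"
```

```text
t 10.475 grasp [0.4494 0.1471 0.0437] yaw -89.99 tilt [ 9.e-04  0.e+00 -1.e+00] w 0.0694 F [-0.   0.3 -0.1] j6 52.1
shift units [-0.009  0.007  0.028] turn rx deg 0.01 units 0.0001
```

View pics/l1.png

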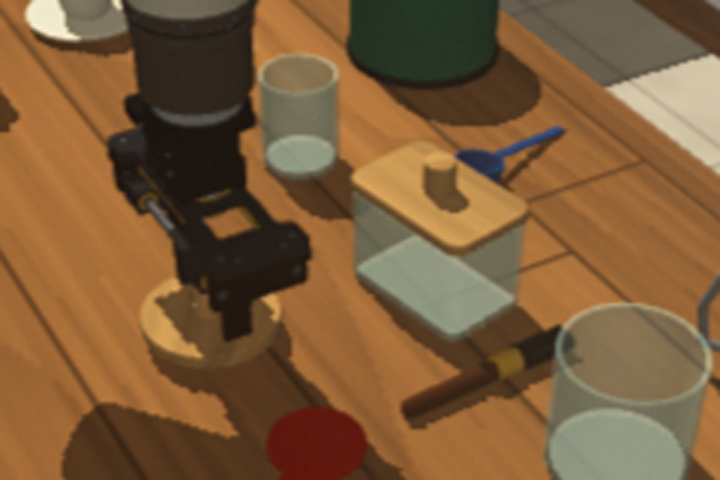

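>>> arm_command([
  {"dx": -0.009,"dy": 0.004,"dz": 0.028,"rx": 0,"ry": 0,"rz": 0},
  {"dx": 0,"dy": 0,"dz": 0,"rx": 0,"ry": 0,"rz": 0},
  {"dx": 0,"dy": 0,"dz": 0,"rx": 0,"ry": 0,"rz": 0},
  {"dx": 0,"dy": 0,"dz": 0,"rx": 0,"ry": 0,"rz": 0},
  {"dx": 0,"dy": 0,"dz": 0,"rx": 0,"ry": 0,"rz": 0},
  {"dx": 0,"dy": 0,"dz": 0,"rx": 0,"ry": 0,"rz": 0},
  {"dx": 0,"dy": 0,"dz": 0,"rx": 0,"ry": 0,"rz": 0},
  {"dx": 0,"dy": 0,"dz": 0,"rx": 0,"ry": 0,"rz": 0},
  {"dx": 0,"dy": 0,"dz": 0,"rx": 0,"ry": 0,"rz": 0},
], fingers=0)

```text
t: 11.65
eef_pos: [0.4432, 0.1456, 0.2087]
tcp_rot: [52.5, 90.0, -127.5]
wrist_force: [-0.8, -1.3, 0.9]
gripper_width: 0.0253
```

```bash
python3 g.py .632 -.122 .185 -90
```

```text
t 11.65 grasp [0.4432 0.1455 0.0452] yaw -90.01 tilt [-1.e-04 -2.e-04 -1.e+00] w 0.0253 F [-0.8 -1.3  0.9] j6 51.8
shift units [-0.932  1.784 -1.259] turn rx deg -0.01 units -0.0001
```

>>> arm_command([
  {"dx": -0.05,"dy": 0,"dz": 0,"rx": 0,"ry": 0,"rz": 0},
  {"dx": -0.28,"dy": 0,"dz": 0,"rx": 0,"ry": 0,"rz": 0},
  {"dx": -0.35,"dy": 0,"dz": 0,"rx": 0,"ry": 0,"rz": 0},
  {"dx": -0.35,"dy": 0.178,"dz": 0,"rx": 0,"ry": 0,"rz": 0},
  {"dx": 0,"dy": 0.223,"dz": -0.1,"rx": 0,"ry": 0,"rz": 0},
  {"dx": 0,"dy": 0.25,"dz": -0.2,"rx": 0,"ry": 0,"rz": 0},
  {"dx": 0,"dy": 0.25,"dz": -0.2,"rx": 0,"ry": 0,"rz": 0},
  {"dx": 0,"dy": 0.25,"dz": -0.2,"rx": 0,"ry": 0,"rz": 0},
  {"dx": 0,"dy": 0.25,"dz": -0.2,"rx": 0,"ry": 0,"rz": 0},
  {"dx": 0,"dy": 0.25,"dz": -0.2,"rx": 0,"ry": 0,"rz": 0},
  {"dx": 0,"dy": 0.133,"dz": -0.145,"rx": 0,"ry": 0,"rz": 0},
  {"dx": 0.15,"dy": 0,"dz": 0,"rx": 0,"ry": 0,"rz": 0},
], fingers=0)

```text
t: 13.15
eef_pos: [0.6315, -0.1237, 0.3416]
tcp_rot: [177.4, 89.7, -2.8]
wrist_force: [-0.3, 0.4, -1.1]
gripper_width: 0.0255
```

>>> arm_command([
  {"dx": 0.15,"dy": 0,"dz": 0,"rx": 0,"ry": 0,"rz": 0},
  {"dx": 0,"dy": 0,"dz": 0,"rx": 0,"ry": 0,"rz": 0},
  {"dx": 0,"dy": 0,"dz": 0,"rx": 0,"ry": 0,"rz": 0},
], fingers=0)

```text
t: 13.52
eef_pos: [0.6303, -0.1219, 0.3192]
tcp_rot: [167.5, 89.9, -12.5]
wrist_force: [0.1, 0.9, -0.6]
gripper_width: 0.0253
```

```bash
python3 g.py .630 -.122 .138 -90;  python3 chk.py lid_round_large 0.111 l2
```

```text
t 13.525 grasp [ 0.6305 -0.122   0.1557] yaw -89.99 tilt [ 1.5e-03 -3.0e-04 -1.0e+00] w 0.0253 F [ 0.1  0.9 -0.6] j6 86.5
shift units [0.118 0.    0.002] turn rx deg 0.01 units 0.0001
grasp [ 0.6305 -0.122   0.1557] yaw -89.99 t 13.525
side 0.82 [361. 211.  56.  37.]
top 0.8 [336. 167.  49.  25.]
top 0.66 [214. 188.  10.  10.]
```

View pics/l2_side.png

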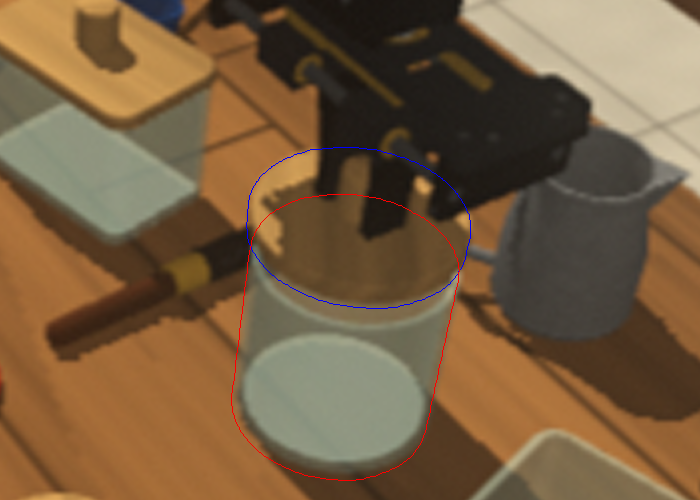

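View pics/l2_top.png

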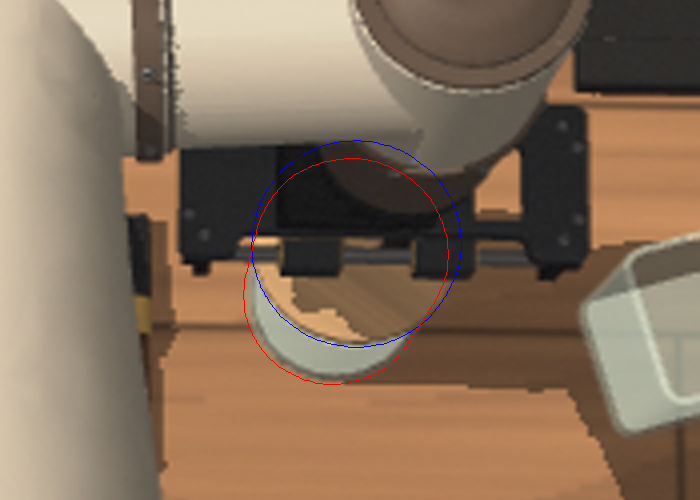

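>>> arm_command([
  {"dx": 0.04,"dy": 0,"dz": 0.002,"rx": 0,"ry": 0,"rz": 0},
  {"dx": 0.03,"dy": 0,"dz": 0,"rx": 0,"ry": 0,"rz": 0},
  {"dx": 0.02,"dy": 0,"dz": 0,"rx": 0,"ry": 0,"rz": 0},
  {"dx": 0,"dy": 0,"dz": 0,"rx": 0,"ry": 0,"rz": 0},
], fingers=0)

```text
t: 14.22
eef_pos: [0.6297, -0.122, 0.3044]
tcp_rot: [16.4, 90.0, -163.6]
wrist_force: [-0.4, 0.7, -1.3]
gripper_width: 0.0254
```

>>> arm_command([
  {"dx": 0.015,"dy": 0,"dz": 0,"rx": 0,"ry": 0,"rz": 0},
  {"dx": 0,"dy": 0,"dz": 0,"rx": 0,"ry": 0,"rz": 0},
], fingers=0)

```text
t: 14.48
eef_pos: [0.6299, -0.1221, 0.3027]
tcp_rot: [170.5, 89.9, -9.6]
wrist_force: [0.7, -0.6, -0.2]
gripper_width: 0.0248
```

```bash
python3 g.py .630 -.122 .138 -90;python3 -c "
from station import *
import cv2
cv2.imwrite('pics/l3.png',cv2.resize(get_image('side')[150:310,270:470],None,fx=3.5,fy=3.5,interpolation=2))"
```

```text
t 14.475 grasp [ 0.6301 -0.1221  0.1392] yaw -90.01 tilt [ 1.1e-03 -2.0e-04 -1.0e+00] w 0.0248 F [ 0.7 -0.6 -0.2] j6 86.5
shift units [ 0.008 -0.    -0.   ] turn rx deg -0.01 units -0.0
```

View pics/l3.png

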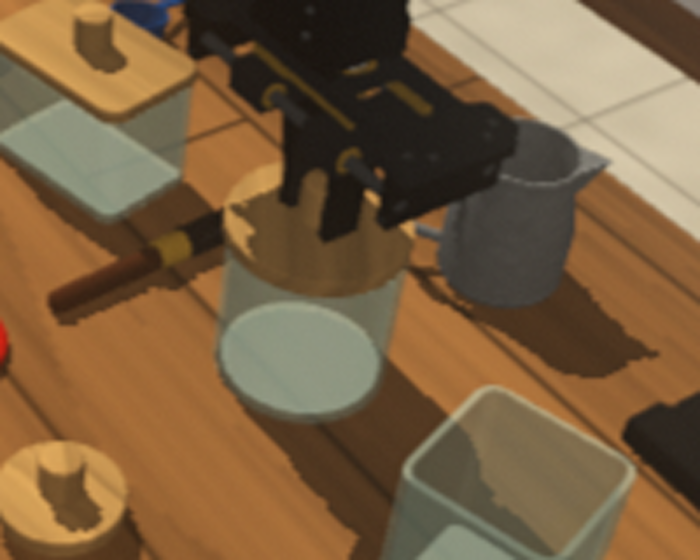

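Plug is in the mouth with no side force. Final millimetre or so.

>>> arm_command([
  {"dx": 0.008,"dy": 0,"dz": 0,"rx": 0,"ry": 0,"rz": 0},
  {"dx": 0,"dy": 0,"dz": 0,"rx": 0,"ry": 0,"rz": 0},
], fingers=0)

```text
t: 14.78
eef_pos: [0.63, -0.1221, 0.3018]
tcp_rot: [169.9, 89.9, -10.1]
wrist_force: [2.3, -0.3, 1.0]
gripper_width: 0.025
```

>>> arm_command([
  {"dx": 0.005,"dy": 0,"dz": 0,"rx": 0,"ry": 0,"rz": 0},
  {"dx": 0,"dy": 0,"dz": 0,"rx": 0,"ry": 0,"rz": 0},
], fingers=0)

```text
t: 15.02
eef_pos: [0.63, -0.1221, 0.3018]
tcp_rot: [166.7, 89.9, -13.3]
wrist_force: [0.2, -0.8, 5.8]
gripper_width: 0.0253
```

>>> arm_command([
  {"dx": 0,"dy": 0,"dz": 0,"rx": 0,"ry": 0,"rz": 0},
  {"dx": 0,"dy": 0,"dz": 0,"rx": 0,"ry": 0,"rz": 0},
  {"dx": 0,"dy": 0,"dz": 0,"rx": 0,"ry": 0,"rz": 0},
  {"dx": 0,"dy": 0,"dz": 0,"rx": 0,"ry": 0,"rz": 0},
  {"dx": -0.1,"dy": 0,"dz": 0,"rx": 0,"ry": 0,"rz": 0},
  {"dx": -0.25,"dy": 0,"dz": 0,"rx": 0,"ry": 0,"rz": 0},
  {"dx": 0,"dy": 0.05,"dz": 0.3,"rx": 0,"ry": 0,"rz": 0},
  {"dx": 0,"dy": 0.05,"dz": 0.3,"rx": 0,"ry": 0,"rz": 0},
  {"dx": 0,"dy": 0.05,"dz": 0.3,"rx": 0,"ry": 0,"rz": 0},
  {"dx": 0,"dy": 0.05,"dz": 0.335,"rx": 0,"ry": 0,"rz": 0},
  {"dx": 0,"dy": 0,"dz": 0,"rx": 0,"ry": 0,"rz": 0},
  {"dx": 0,"dy": 0,"dz": 0,"rx": 0,"ry": 0,"rz": 0},
], fingers=0.8)

```text
t: 16.52
eef_pos: [0.4449, -0.152, 0.3544]
tcp_rot: [172.5, 89.8, -7.5]
wrist_force: [1.6, 0.3, 0.5]
gripper_width: 0.0693
```

```bash
python3 g.py .4447 -.1517 .045 -90; python3 -c "
from station import *
import cv2
cv2.imwrite('pics/l4.png',cv2.resize(get_image('side')[150:310,250:450],None,fx=3.5,fy=3.5,interpolation=2))"
```

```text
t 16.525 grasp [ 0.4454 -0.1521  0.1909] yaw -90.0 tilt [ 3.1e-03 -4.0e-04 -1.0e+00] w 0.0693 F [1.6 0.3 0.5] j6 89.0
shift units [ 0.972 -0.003  0.004] turn rx deg -0.0 units -0.0
```

View pics/l4.png

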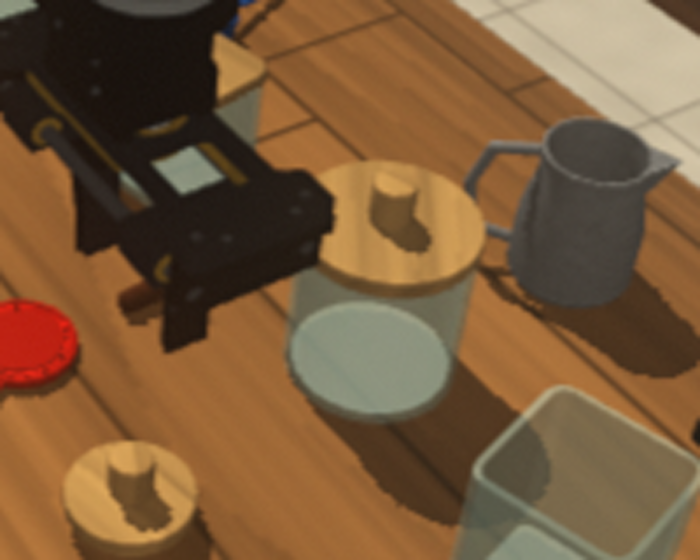

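>>> arm_command([
  {"dx": 0.35,"dy": 0,"dz": 0,"rx": 0,"ry": 0,"rz": 0},
  {"dx": 0.3,"dy": 0,"dz": 0,"rx": 0,"ry": 0,"rz": 0},
  {"dx": 0.22,"dy": 0,"dz": 0,"rx": 0,"ry": 0,"rz": 0},
  {"dx": 0.1,"dy": 0,"dz": 0,"rx": 0,"ry": 0,"rz": 0},
  {"dx": 0,"dy": 0,"dz": 0,"rx": 0,"ry": 0,"rz": 0},
  {"dx": 0,"dy": 0,"dz": 0,"rx": 0,"ry": 0,"rz": 0},
], fingers=0.8)

```text
t: 17.32
eef_pos: [0.4457, -0.1518, 0.2072]
tcp_rot: [157.7, 90.0, -22.3]
wrist_force: [0.5, -0.3, 0.1]
gripper_width: 0.0695
```

```bash
python3 g.py .4447 -.1517 .045 -90; python3 -c "
from station import *
import cv2
cv2.imwrite('pics/s3.png',cv2.resize(get_image('side')[200:360,200:400],None,fx=3.5,fy=3.5,interpolation=2))"
```

```text
t 17.325 grasp [ 0.4457 -0.1518  0.0437] yaw -89.98 tilt [ 3.e-04 -1.e-04 -1.e+00] w 0.0695 F [ 0.5 -0.3  0.1] j6 89.0
shift units [-0.009 -0.001  0.006] turn rx deg 0.02 units 0.0001
```

View pics/s3.png

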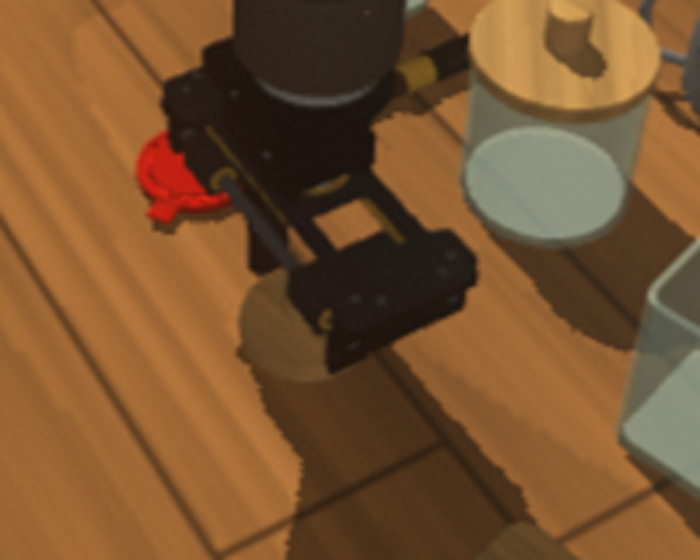

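>>> arm_command([
  {"dx": -0.008,"dy": 0,"dz": 0.005,"rx": 0,"ry": 0,"rz": 0},
  {"dx": 0,"dy": 0,"dz": 0,"rx": 0,"ry": 0,"rz": 0},
  {"dx": 0,"dy": 0,"dz": 0,"rx": 0,"ry": 0,"rz": 0},
  {"dx": 0,"dy": 0,"dz": 0,"rx": 0,"ry": 0,"rz": 0},
  {"dx": 0,"dy": 0,"dz": 0,"rx": 0,"ry": 0,"rz": 0},
  {"dx": 0,"dy": 0,"dz": 0,"rx": 0,"ry": 0,"rz": 0},
  {"dx": 0,"dy": 0,"dz": 0,"rx": 0,"ry": 0,"rz": 0},
  {"dx": 0,"dy": 0,"dz": 0,"rx": 0,"ry": 0,"rz": 0},
  {"dx": 0,"dy": 0,"dz": 0,"rx": 0,"ry": 0,"rz": 0},
], fingers=0)

```text
t: 18.5
eef_pos: [0.4437, -0.152, 0.2087]
tcp_rot: [163.3, 90.0, -16.7]
wrist_force: [-0.3, -0.0, 0.9]
gripper_width: 0.0251
```

```bash
python3 g.py .6184 .325 .138 -90
```

```text
t 18.5 grasp [ 0.4437 -0.152   0.0452] yaw -90.02 tilt [ 0. -0. -1.] w 0.0251 F [-0.3 -0.   0.9] j6 89.0
shift units [-0.618 -3.18  -1.164] turn rx deg -0.02 units -0.0001
```

>>> arm_command([
  {"dx": -0.05,"dy": 0,"dz": 0,"rx": 0,"ry": 0,"rz": 0},
  {"dx": -0.25,"dy": 0,"dz": 0,"rx": 0,"ry": 0,"rz": 0},
  {"dx": -0.35,"dy": 0,"dz": 0,"rx": 0,"ry": 0,"rz": 0},
  {"dx": -0.35,"dy": 0,"dz": 0,"rx": 0,"ry": 0,"rz": 0},
  {"dx": 0,"dy": -0.15,"dz": 0,"rx": 0,"ry": 0,"rz": 0},
  {"dx": 0,"dy": -0.3,"dz": 0,"rx": 0,"ry": 0,"rz": 0},
  {"dx": 0,"dy": -0.3,"dz": 0,"rx": 0,"ry": 0,"rz": 0},
  {"dx": 0,"dy": -0.3,"dz": 0,"rx": 0,"ry": 0,"rz": 0},
  {"dx": 0,"dy": -0.3,"dz": 0,"rx": 0,"ry": 0,"rz": 0},
  {"dx": 0,"dy": -0.3,"dz": 0,"rx": 0,"ry": 0,"rz": 0},
  {"dx": 0,"dy": -0.3,"dz": 0,"rx": 0,"ry": 0,"rz": 0},
  {"dx": 0,"dy": -0.3,"dz": 0,"rx": 0,"ry": 0,"rz": 0},
], fingers=0)

```text
t: 20.0
eef_pos: [0.4432, 0.1869, 0.3592]
tcp_rot: [-125.7, 90.0, 54.3]
wrist_force: [0.5, 0.0, -0.2]
gripper_width: 0.0256
```

>>> arm_command([
  {"dx": 0,"dy": -0.25,"dz": -0.2,"rx": 0,"ry": 0,"rz": 0},
  {"dx": 0,"dy": -0.25,"dz": -0.25,"rx": 0,"ry": 0,"rz": 0},
  {"dx": 0,"dy": -0.25,"dz": -0.25,"rx": 0,"ry": 0,"rz": 0},
  {"dx": 0,"dy": -0.18,"dz": -0.25,"rx": 0,"ry": 0,"rz": 0},
  {"dx": 0,"dy": 0,"dz": -0.208,"rx": 0,"ry": 0,"rz": 0},
  {"dx": 0.2,"dy": 0,"dz": 0,"rx": 0,"ry": 0,"rz": 0},
  {"dx": 0.1,"dy": 0,"dz": 0,"rx": 0,"ry": 0,"rz": 0},
  {"dx": 0,"dy": 0,"dz": 0,"rx": 0,"ry": 0,"rz": 0},
  {"dx": 0,"dy": 0,"dz": 0,"rx": 0,"ry": 0,"rz": 0},
], fingers=0)

```text
t: 21.12
eef_pos: [0.6175, 0.3252, 0.3152]
tcp_rot: [-154.6, 89.9, 25.4]
wrist_force: [-0.8, 0.1, -0.6]
gripper_width: 0.0252
```

```bash
python3 g.py .6174 .325 .123 -90;  python3 chk.py lid_round_small 0.105 m2
```

```text
t 21.125 grasp [0.6178 0.3254 0.1517] yaw -89.98 tilt [ 2.e-03  9.e-04 -1.e+00] w 0.0252 F [-0.8  0.1 -0.6] j6 49.0
shift units [0.191 0.002 0.001] turn rx deg 0.02 units 0.0001
grasp [0.6178 0.3254 0.1517] yaw -89.98 t 21.125
side 0.6 [414. 306.  76.  89.]
top 0.59 [122. 163.  27.  26.]
```

View pics/m2_side.png

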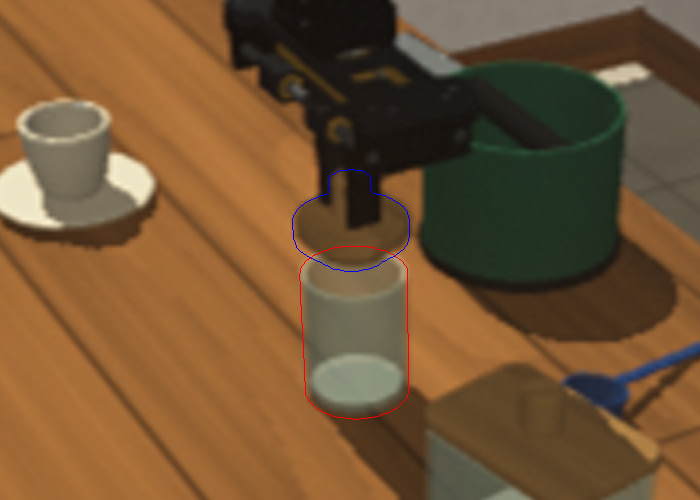

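View pics/m2_top.png

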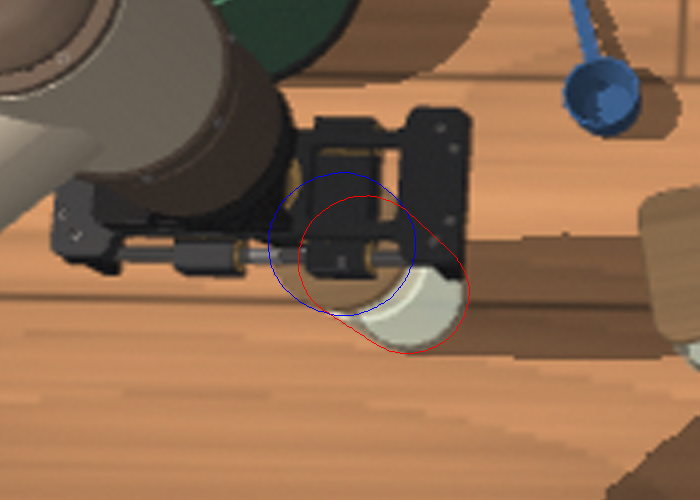

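>>> arm_command([
  {"dx": 0.06,"dy": 0,"dz": 0,"rx": 0,"ry": 0,"rz": 0},
  {"dx": 0.06,"dy": 0,"dz": 0,"rx": 0,"ry": 0,"rz": 0},
  {"dx": 0.03,"dy": 0,"dz": 0,"rx": 0,"ry": 0,"rz": 0},
  {"dx": 0.015,"dy": 0,"dz": 0,"rx": 0,"ry": 0,"rz": 0},
  {"dx": 0,"dy": 0,"dz": 0,"rx": 0,"ry": 0,"rz": 0},
], fingers=0)

```text
t: 21.95
eef_pos: [0.6175, 0.325, 0.2887]
tcp_rot: [54.3, 90.0, -125.7]
wrist_force: [1.3, -0.2, -0.8]
gripper_width: 0.0249
```

>>> arm_command([
  {"dx": 0.01,"dy": 0,"dz": 0,"rx": 0,"ry": 0,"rz": 0},
  {"dx": 0,"dy": 0,"dz": 0,"rx": 0,"ry": 0,"rz": 0},
], fingers=0)

```text
t: 22.2
eef_pos: [0.6175, 0.325, 0.2875]
tcp_rot: [-128.5, 90.0, 51.5]
wrist_force: [-0.6, -0.0, -0.4]
gripper_width: 0.0254
```

```bash
python3 g.py .6174 .325 .123 -90;python3 -c "
from station import *
import cv2
cv2.imwrite('pics/m3.png',cv2.resize(get_image('side')[80:200,180:340],None,fx=4,fy=4,interpolation=2))"
```

```text
t 22.2 grasp [0.6175 0.325  0.124 ] yaw -90.02 tilt [ 1.e-04  1.e-04 -1.e+00] w 0.0254 F [-0.6 -0.  -0.4] j6 49.0
shift units [ 0.007 -0.     0.   ] turn rx deg -0.02 units -0.0001
```

View pics/m3.png

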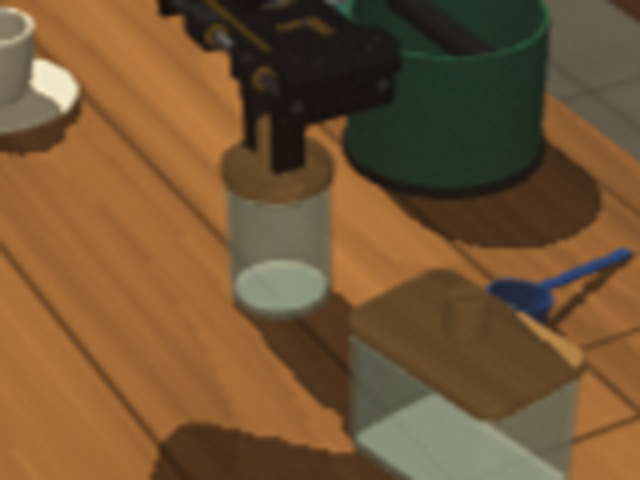

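>>> arm_command([
  {"dx": 0.01,"dy": 0,"dz": 0,"rx": 0,"ry": 0,"rz": 0},
  {"dx": 0,"dy": 0,"dz": 0,"rx": 0,"ry": 0,"rz": 0},
], fingers=0)

```text
t: 22.5
eef_pos: [0.6176, 0.3251, 0.2868]
tcp_rot: [-159.9, 89.9, 20.1]
wrist_force: [-1.2, 0.2, 3.7]
gripper_width: 0.0255
```

>>> arm_command([
  {"dx": 0,"dy": 0,"dz": 0,"rx": 0,"ry": 0,"rz": 0},
  {"dx": 0,"dy": 0,"dz": 0,"rx": 0,"ry": 0,"rz": 0},
  {"dx": 0,"dy": 0,"dz": 0,"rx": 0,"ry": 0,"rz": 0},
  {"dx": 0,"dy": 0,"dz": 0,"rx": 0,"ry": 0,"rz": 0},
  {"dx": -0.1,"dy": 0,"dz": 0,"rx": 0,"ry": 0,"rz": 0},
  {"dx": -0.25,"dy": 0,"dz": 0,"rx": 0,"ry": 0,"rz": 0},
  {"dx": 0,"dy": 0,"dz": 0.3,"rx": 0,"ry": 0,"rz": 0},
  {"dx": 0,"dy": 0.1,"dz": 0.3,"rx": 0,"ry": 0,"rz": 0},
  {"dx": 0,"dy": 0.15,"dz": 0.3,"rx": 0,"ry": 0,"rz": 0},
  {"dx": 0,"dy": 0.15,"dz": 0.29,"rx": 0,"ry": 0,"rz": 0},
  {"dx": 0,"dy": 0.3,"dz": 0,"rx": 0,"ry": 0,"rz": 0},
  {"dx": 0,"dy": 0.35,"dz": 0,"rx": 0,"ry": 0,"rz": 0},
], fingers=0.8)

```text
t: 24.0
eef_pos: [0.4385, 0.167, 0.3401]
tcp_rot: [-149.1, 89.8, 31.1]
wrist_force: [-0.2, -0.8, 0.5]
gripper_width: 0.0694
```

>>> arm_command([
  {"dx": 0,"dy": 0.35,"dz": 0,"rx": 0,"ry": 0,"rz": 0},
  {"dx": 0,"dy": 0.35,"dz": 0,"rx": 0,"ry": 0,"rz": 0},
  {"dx": 0,"dy": 0.35,"dz": 0,"rx": 0,"ry": 0,"rz": 0},
  {"dx": 0,"dy": 0.35,"dz": 0,"rx": 0,"ry": 0,"rz": 0},
  {"dx": 0,"dy": 0.35,"dz": 0,"rx": 0,"ry": 0,"rz": 0},
  {"dx": 0,"dy": 0.35,"dz": 0,"rx": 0,"ry": 0,"rz": 0},
  {"dx": 0,"dy": 0.35,"dz": 0,"rx": 0,"ry": 0,"rz": 0},
  {"dx": 0,"dy": 0.35,"dz": 0,"rx": 0,"ry": 0,"rz": 0},
  {"dx": 0,"dy": 0.35,"dz": 0,"rx": 0,"ry": 0,"rz": 0},
  {"dx": 0,"dy": 0.3,"dz": 0,"rx": 0,"ry": 0,"rz": 0},
  {"dx": 0,"dy": 0.1,"dz": 0,"rx": 0,"ry": 0,"rz": 0},
  {"dx": 0,"dy": 0,"dz": 0,"rx": 0,"ry": 0,"rz": 0},
], fingers=0.8)

```text
t: 25.5
eef_pos: [0.4386, -0.3654, 0.3388]
tcp_rot: [170.7, 90.0, -9.4]
wrist_force: [-1.2, -0.5, -0.6]
gripper_width: 0.0697
```

```bash
python3 g.py .4385 -.3658 .045 -90; python3 -c "
from station import *
import cv2
cv2.imwrite('pics/q1.png',get_image('side'))"
```

```text
t 25.5 grasp [ 0.4387 -0.3654  0.1753] yaw -90.1 tilt [ 5.e-04 -1.e-04 -1.e+00] w 0.0697 F [-1.2 -0.5 -0.6] j6 113.4
shift units [0.869 0.003 0.001] turn rx deg -0.1 units -0.0005
```

View pics/q1.png

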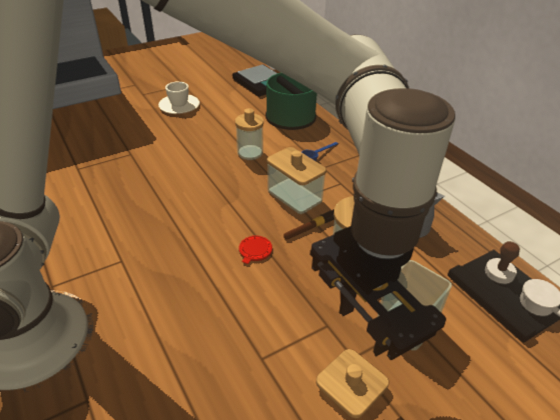

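>>> arm_command([
  {"dx": 0.3,"dy": 0,"dz": 0,"rx": 0,"ry": 0,"rz": 0},
  {"dx": 0.28,"dy": 0,"dz": 0,"rx": 0,"ry": 0,"rz": 0},
  {"dx": 0.18,"dy": 0,"dz": 0,"rx": 0,"ry": 0,"rz": 0},
  {"dx": 0.105,"dy": 0.002,"dz": 0,"rx": 0,"ry": 0,"rz": 0},
  {"dx": 0,"dy": 0,"dz": 0,"rx": 0,"ry": 0,"rz": 0},
  {"dx": 0,"dy": 0,"dz": 0,"rx": 0,"ry": 0,"rz": 0},
], fingers=0.8)

```text
t: 26.3
eef_pos: [0.4393, -0.3651, 0.2099]
tcp_rot: [153.6, 89.9, -26.3]
wrist_force: [-1.0, 0.4, 0.0]
gripper_width: 0.0696
```

```bash
python3 g.py .4385 -.3658 .045 -90; python3 -c "
from station import *
import cv2
cv2.imwrite('pics/q2.png',cv2.resize(get_image('side')[260:420,260:460],None,fx=3.5,fy=3.5,interpolation=2))"
```

```text
t 26.3 grasp [ 0.4396 -0.3652  0.0464] yaw -89.97 tilt [ 1.9e-03 -9.0e-04 -1.0e+00] w 0.0696 F [-1.   0.4  0. ] j6 113.5
shift units [0.009 0.005 0.005] turn rx deg 0.03 units 0.0002
```

View pics/q2.png

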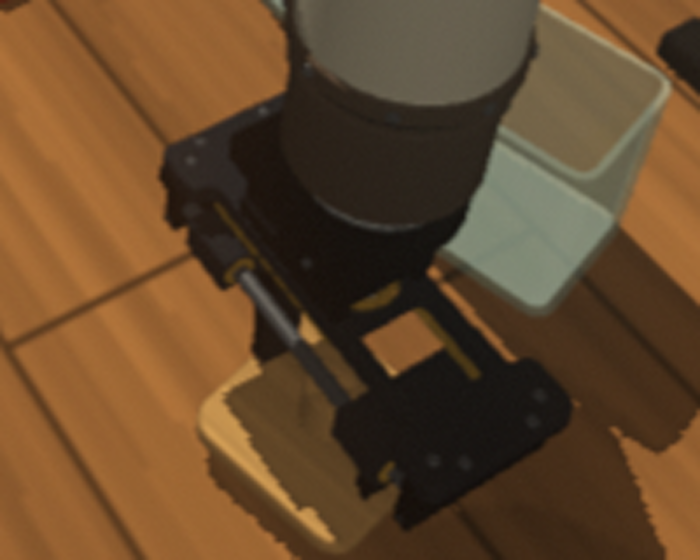

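>>> arm_command([
  {"dx": 0.005,"dy": 0,"dz": 0.003,"rx": 0,"ry": 0,"rz": 0},
  {"dx": 0,"dy": 0,"dz": 0,"rx": 0,"ry": 0,"rz": 0},
  {"dx": 0,"dy": 0,"dz": 0,"rx": 0,"ry": 0,"rz": 0},
  {"dx": 0,"dy": 0,"dz": 0,"rx": 0,"ry": 0,"rz": 0},
  {"dx": 0,"dy": 0,"dz": 0,"rx": 0,"ry": 0,"rz": 0},
  {"dx": 0,"dy": 0,"dz": 0,"rx": 0,"ry": 0,"rz": 0},
  {"dx": 0,"dy": 0,"dz": 0,"rx": 0,"ry": 0,"rz": 0},
  {"dx": 0,"dy": 0,"dz": 0,"rx": 0,"ry": 0,"rz": 0},
  {"dx": 0,"dy": 0,"dz": 0,"rx": 0,"ry": 0,"rz": 0},
], fingers=0)

```text
t: 27.48
eef_pos: [0.4384, -0.3653, 0.2079]
tcp_rot: [145.7, 90.0, -34.3]
wrist_force: [-0.8, -0.4, 0.7]
gripper_width: 0.0251
```

```bash
python3 g.py .6025 -.3161 .148 -86
```

```text
t 27.475 grasp [ 0.4384 -0.3653  0.0444] yaw -90.02 tilt [ 1.e-04 -1.e-04 -1.e+00] w 0.0251 F [-0.8 -0.4  0.7] j6 113.5
shift units [-0.69  -0.328 -1.094] turn rx deg -4.02 units -0.0223
```

>>> arm_command([
  {"dx": -0.05,"dy": 0,"dz": 0,"rx": 0,"ry": 0,"rz": 0},
  {"dx": -0.25,"dy": 0,"dz": 0,"rx": 0,"ry": 0,"rz": 0},
  {"dx": -0.35,"dy": 0,"dz": 0,"rx": 0,"ry": 0,"rz": 0},
  {"dx": -0.35,"dy": 0,"dz": 0,"rx": 0,"ry": 0,"rz": 0},
  {"dx": 0,"dy": -0.066,"dz": -0.219,"rx": 0,"ry": 0,"rz": 0},
  {"dx": 0,"dy": -0.066,"dz": -0.219,"rx": 0,"ry": 0,"rz": 0},
  {"dx": 0,"dy": -0.066,"dz": -0.219,"rx": 0,"ry": 0,"rz": 0},
  {"dx": 0,"dy": -0.066,"dz": -0.219,"rx": 0,"ry": 0,"rz": 0},
  {"dx": 0,"dy": -0.064,"dz": -0.218,"rx": 0,"ry": 0,"rz": 0},
  {"dx": 0,"dy": 0,"dz": 0,"rx": -0.0222,"ry": 0,"rz": 0},
  {"dx": 0.15,"dy": 0,"dz": 0,"rx": 0,"ry": 0,"rz": 0},
  {"dx": 0,"dy": 0,"dz": 0,"rx": 0,"ry": 0,"rz": 0},
], fingers=0)

```text
t: 28.98
eef_pos: [0.6018, -0.3157, 0.3333]
tcp_rot: [-28.2, 89.7, 155.8]
wrist_force: [-0.3, 0.9, -2.2]
gripper_width: 0.0253
```

```bash
python3 g.py .6025 -.3161 .1475 -86;  python3 chk.py lid_square 0.127 q3
```

```text
t 28.975 grasp [ 0.6009 -0.3153  0.1698] yaw -86.04 tilt [-0.005   0.0023 -1.    ] w 0.0253 F [-0.3  0.9 -2.2] j6 108.1
shift units [ 0.149  0.003 -0.005] turn rx deg -0.04 units -0.0002
grasp [ 0.6009 -0.3153  0.1698] yaw -86.04 t 28.975
side 0.91 [420. 274.  68.  52.]
top 0.64 [435. 183.  48.  23.]
```

View pics/q3_side.png

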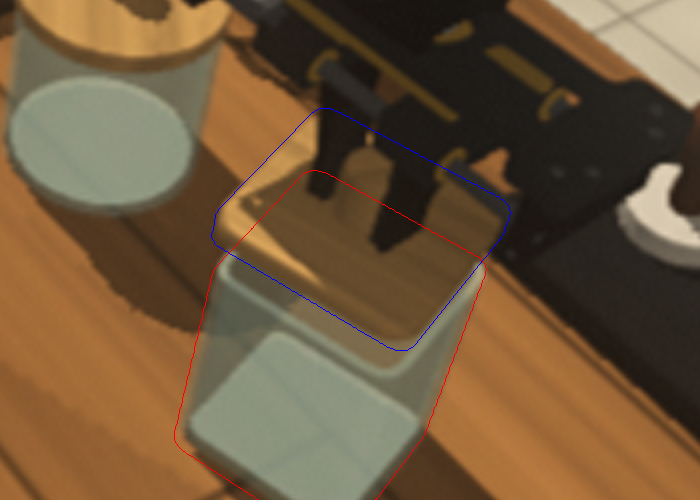

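View pics/q3_top.png

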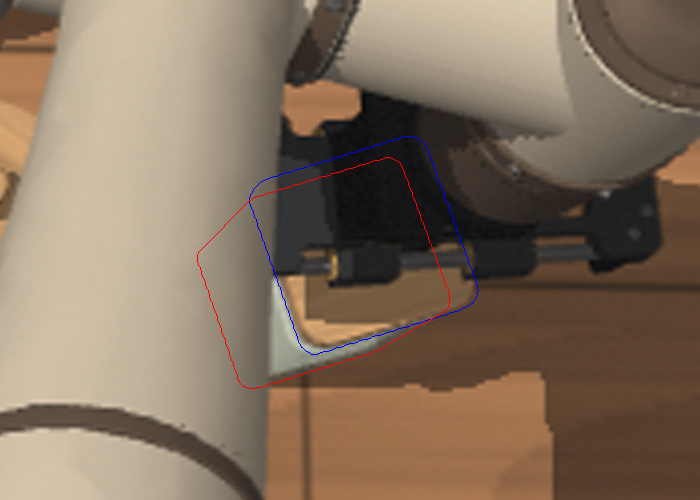

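>>> arm_command([
  {"dx": 0.05,"dy": 0,"dz": 0,"rx": 0,"ry": 0,"rz": 0},
  {"dx": 0.04,"dy": 0,"dz": 0,"rx": 0,"ry": 0,"rz": 0},
  {"dx": 0.02,"dy": 0,"dz": 0,"rx": 0,"ry": 0,"rz": 0},
  {"dx": 0.01,"dy": 0,"dz": 0,"rx": 0,"ry": 0,"rz": 0},
  {"dx": 0,"dy": 0,"dz": 0,"rx": 0,"ry": 0,"rz": 0},
], fingers=0)

```text
t: 29.8
eef_pos: [0.6025, -0.3161, 0.3174]
tcp_rot: [5.1, 90.0, -170.9]
wrist_force: [-0.5, 0.5, -1.6]
gripper_width: 0.0251
```

>>> arm_command([
  {"dx": 0.01,"dy": 0,"dz": 0,"rx": 0,"ry": 0,"rz": 0},
  {"dx": 0,"dy": 0,"dz": 0,"rx": 0,"ry": 0,"rz": 0},
], fingers=0)

```text
t: 30.05
eef_pos: [0.6024, -0.3161, 0.3159]
tcp_rot: [-40.1, 90.0, 143.8]
wrist_force: [0.3, 0.7, -1.3]
gripper_width: 0.0255
```

```bash
python3 g.py .6025 -.3161 .1475 -86;python3 -c "
from station import *
import cv2
cv2.imwrite('pics/q4.png',cv2.resize(get_image('side')[210:370,320:520],None,fx=3.5,fy=3.5,interpolation=2))"
```

```text
t 30.05 grasp [ 0.6024 -0.3161  0.1524] yaw -86.02 tilt [-1.e-04  1.e-04 -1.e+00] w 0.0255 F [ 0.3  0.7 -1.3] j6 108.1
shift units [ 0.033 -0.    -0.001] turn rx deg -0.02 units -0.0001
```

View pics/q4.png

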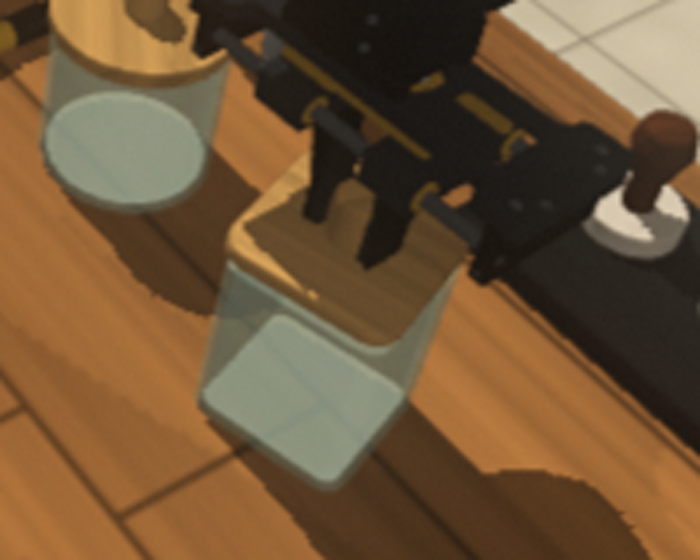

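>>> arm_command([
  {"dx": 0.015,"dy": 0,"dz": 0,"rx": 0,"ry": 0,"rz": 0},
  {"dx": 0.01,"dy": 0,"dz": 0,"rx": 0,"ry": 0,"rz": 0},
  {"dx": 0,"dy": 0,"dz": 0,"rx": 0,"ry": 0,"rz": 0},
], fingers=0)

```text
t: 30.48
eef_pos: [0.6024, -0.3161, 0.3119]
tcp_rot: [-23.2, 90.0, 160.7]
wrist_force: [-0.3, 0.6, -1.4]
gripper_width: 0.0255
```

>>> arm_command([
  {"dx": 0.006,"dy": 0,"dz": 0,"rx": 0,"ry": 0,"rz": 0},
  {"dx": 0,"dy": 0,"dz": 0,"rx": 0,"ry": 0,"rz": 0},
], fingers=0)

```text
t: 30.72
eef_pos: [0.6024, -0.3161, 0.3112]
tcp_rot: [-45.9, 90.0, 138.1]
wrist_force: [0.2, -0.9, -1.9]
gripper_width: 0.0254
```

>>> arm_command([
  {"dx": 0.006,"dy": 0,"dz": 0,"rx": 0,"ry": 0,"rz": 0},
  {"dx": 0,"dy": 0,"dz": 0,"rx": 0,"ry": 0,"rz": 0},
], fingers=0)

```text
t: 30.98
eef_pos: [0.6025, -0.3161, 0.311]
tcp_rot: [139.6, 90.0, -36.4]
wrist_force: [-0.7, 0.4, 2.4]
gripper_width: 0.0254
```

>>> arm_command([
  {"dx": 0,"dy": 0,"dz": 0,"rx": 0,"ry": 0,"rz": 0},
  {"dx": 0,"dy": 0,"dz": 0,"rx": 0,"ry": 0,"rz": 0},
  {"dx": 0,"dy": 0,"dz": 0,"rx": 0,"ry": 0,"rz": 0},
  {"dx": 0,"dy": 0,"dz": 0,"rx": 0,"ry": 0,"rz": 0},
  {"dx": -0.1,"dy": 0,"dz": 0,"rx": 0,"ry": 0,"rz": 0},
  {"dx": -0.25,"dy": 0,"dz": 0,"rx": 0,"ry": 0,"rz": 0},
  {"dx": -0.3,"dy": 0,"dz": 0,"rx": 0,"ry": 0,"rz": 0},
  {"dx": 0,"dy": 0,"dz": 0.3,"rx": 0,"ry": 0,"rz": 0},
  {"dx": 0,"dy": 0,"dz": 0.3,"rx": 0,"ry": 0,"rz": 0},
  {"dx": 0,"dy": 0,"dz": 0.3,"rx": 0,"ry": 0,"rz": 0},
  {"dx": 0,"dy": 0,"dz": 0.3,"rx": 0,"ry": 0,"rz": 0},
  {"dx": 0,"dy": 0,"dz": 0,"rx": 0,"ry": 0,"rz": 0},
], fingers=0.8)

```text
t: 32.48
eef_pos: [0.4202, -0.3287, 0.4099]
tcp_rot: [151.5, 89.9, -24.6]
wrist_force: [0.5, 0.3, 0.5]
gripper_width: 0.0699
```

>>> arm_command([
  {"dx": 0,"dy": 0.3,"dz": 0.1,"rx": 0,"ry": 0,"rz": 0},
  {"dx": 0,"dy": 0.3,"dz": 0.1,"rx": 0,"ry": 0,"rz": 0},
  {"dx": 0,"dy": 0.3,"dz": 0,"rx": 0,"ry": 0,"rz": 0},
  {"dx": 0,"dy": 0,"dz": 0,"rx": 0,"ry": 0,"rz": 0},
], fingers=0.8)

```text
t: 32.98
eef_pos: [0.4028, -0.4679, 0.4076]
tcp_rot: [106.6, 89.9, -69.6]
wrist_force: [-0.4, 1.7, 0.4]
gripper_width: 0.0696
```

```bash
cat > fin.py <<'E'
from station import *
from h import *
import pickle
P=pickle.load(open('p.pkl','rb'))
H=dict(lid_round_large=.093,lid_round_small=.078,lid_square=.103,lid_oblong=.073)
for c in('side','top'):
    I=camera_info(c);im=get_image(c);V=cv2.resize(im,None,fx=3,fy=3,interpolation=cv2.INTER_CUBIC)
    for n in M:
        p=P[n.replace('lid_r','jar_r').replace('lid_s','jar_s').replace('lid_o','jar_o')] if n in H else P[n]
        m=cv2.resize(mask(n,p,I,H.get(n,0)),None,fx=3,fy=3)
        k,_=cv2.findContours((m>.5).astype(np.uint8),cv2.RETR_EXTERNAL,cv2.CHAIN_APPROX_NONE); cv2.drawContours(V,k,-1,(255,0,0) if n in H else (0,0,255),1)
    if c=='top': cv2.imwrite('pics/ft1.png',V[330:800,290:1090]);cv2.imwrite('pics/ft2.png',V[330:800,790:1590])
    else: cv2.imwrite('pics/fs.png',V[270:870,600:1400]); cv2.imwrite('pics/fs2.png',V[600:1100,900:1500])
print(sense()['t'])
E
python3 fin.py
```

```text
33.075
```

View pics/fs.png

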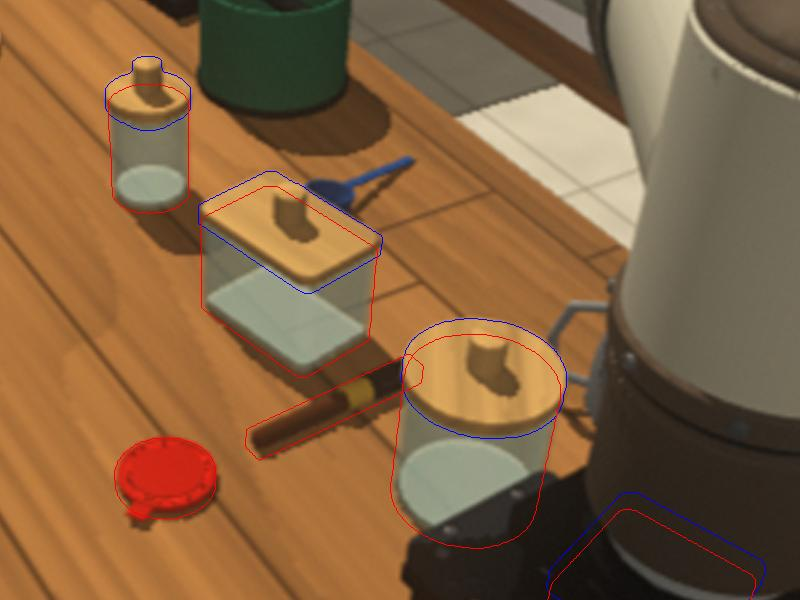

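View pics/fs2.png

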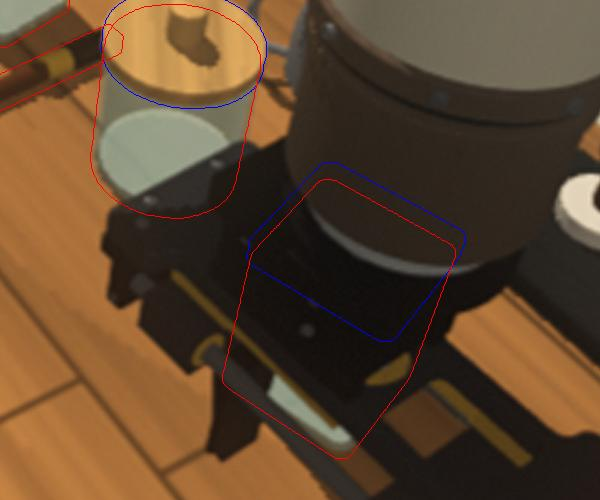

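View pics/ft1.png

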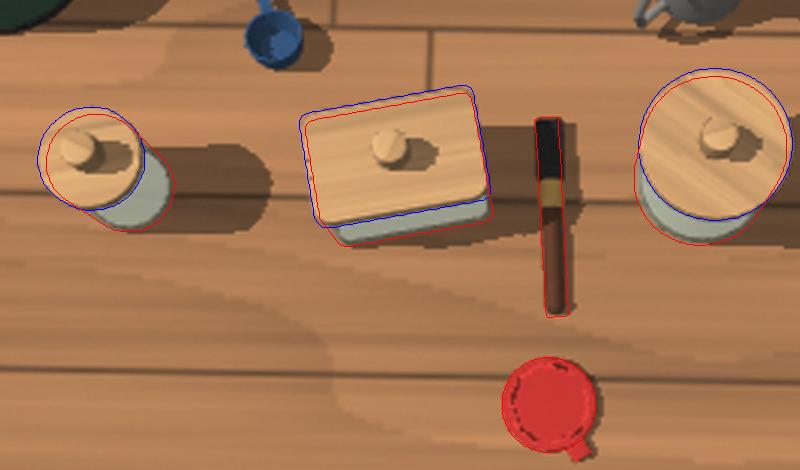

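View pics/ft2.png

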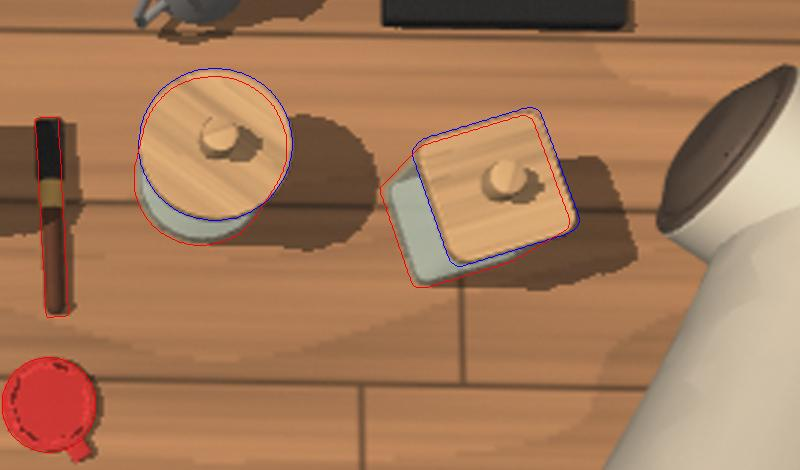

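>>> arm_command([
  {"dx": 0,"dy": -0.2,"dz": 0,"rx": 0,"ry": 0,"rz": 0},
  {"dx": 0,"dy": -0.33,"dz": 0,"rx": 0,"ry": 0,"rz": 0},
  {"dx": 0,"dy": -0.33,"dz": 0,"rx": 0,"ry": 0,"rz": 0},
  {"dx": 0,"dy": -0.33,"dz": 0,"rx": 0,"ry": 0,"rz": 0},
  {"dx": 0,"dy": -0.33,"dz": 0,"rx": 0,"ry": 0,"rz": 0},
  {"dx": 0,"dy": -0.33,"dz": 0,"rx": 0,"ry": 0,"rz": 0},
  {"dx": 0,"dy": -0.33,"dz": 0,"rx": 0,"ry": 0,"rz": 0},
  {"dx": 0,"dy": -0.33,"dz": 0,"rx": 0,"ry": 0,"rz": 0},
  {"dx": 0,"dy": -0.33,"dz": 0,"rx": 0,"ry": 0,"rz": 0},
  {"dx": 0,"dy": -0.33,"dz": 0,"rx": 0,"ry": 0,"rz": 0},
  {"dx": 0,"dy": -0.2,"dz": 0,"rx": 0,"ry": 0,"rz": 0},
  {"dx": 0,"dy": 0,"dz": 0,"rx": 0,"ry": 0,"rz": 0},
], fingers=0.8)

```text
t: 34.58
eef_pos: [0.3664, 0.0408, 0.4086]
tcp_rot: [-150.9, 89.9, 33.4]
wrist_force: [0.5, -0.4, -0.1]
gripper_width: 0.0696
```

```bash
sed -i "s/V\[600:1100,900:1500\]/V[560:1160,900:1600]/" fin.py; python3 fin.py
```

```text
34.675
```

View pics/fs2.png

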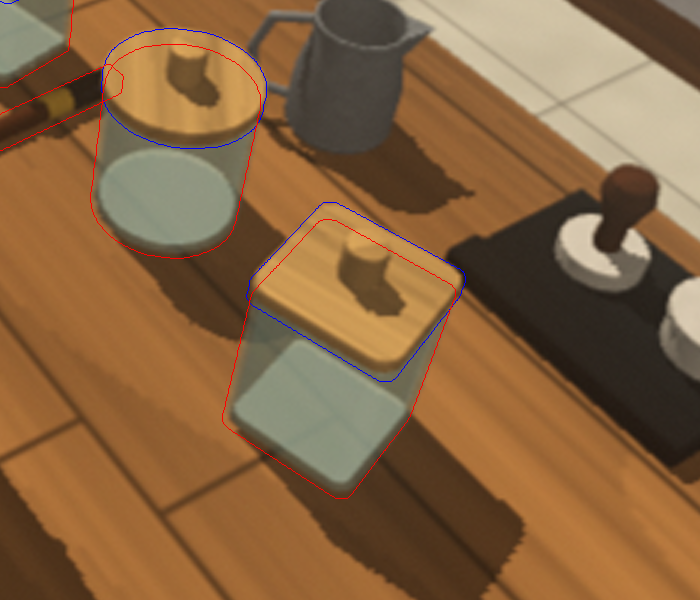

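```bash
python3 -c "
from station import *
print(job_done())"
```

```text
the job is handed in; nothing more can be done
None
```

I put all four wooden lids on their matching canisters, in the order oblong, large round, small round, square. The job was handed in at about 35 s of the 104 s allowed.

- **Seating:** I lowered each lid by its knob until it met light resistance. The last wrist force reading before release was 2–6 N, and the lid's foot was then within about 1 mm of its seated height.
- **Final pictures:** Both cameras show the four lids level in the mouths. The lid and canister outlines agree with the expected seated poses to about 1–3 pixels. The canisters, the red lid and the brush lie where they were at the start, as far as the pictures can tell.
- **Disagreements:** The two cameras differed by up to about 6 mm in y when I located the things; I used the combined fits, except for the large round lid. There the detector took another object for that lid in the top view, so I found it from the side camera alone. In the last checks the drawn outlines were slightly larger than the things in the side view, by the same amount as at the start. No check failed.

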